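# Find the heavy side of a sealed drum and hold it down

### The job

The sealed drum on the tilted balancing stand has a hidden weight that makes one side heavier, and nothing on the outside shows which. Grip the drum by its bar, turn it and feel where the heavy side is, then turn the heavy side to the lowest point of the slope and finish still gripping the bar, holding the drum still there so that a colleague can mark it. Leave the dropper bottle, the jar of sticks and the marker alone.

Things in the scene. Friction and masses are not known exactly. Their poses are not given: they have to be found in the camera images.
- stand: grey balancing stand, fixed to the bench, base 170 x 160 mm. Origin on the bench under the middle of the face; its front looks along its own -x, roughly at the robot. z up. Its bearing is stiff (friction about 0.18 N m either way), so the drum stays where it is left; in a hand at rest this friction may act either way round, so compare readings after turning both ways.
- face: the stand's inclined face, 150 x 150 mm. Origin at the middle of its surface, 85 mm above the bench. z = outward normal = the drum's axle, leaning 40 degrees from vertical to the front; x = straight up the slope; y = level. The lowest point of the slope is along -x from the origin.
- rotor (a joint): angle of the drum on its axle, rad, no end stops, positive anticlockwise looking at the lid; 0: index line and bar point straight up the slope. The weight sits at another angle to the index line every time. It adds 0.10 to 0.15 N m x sine of the heavy side's angle from the lowest point, pulling towards the lowest point: turning it takes more torque while the heavy side rises, less while it sinks.
- bar_grip (a point): grip point on the axle, 22 mm above the lid, 76 mm out from the face. x along the bar to the index line, y across the bar (close the fingers along y), z outward. Drum: plain aluminium, 136 mm across, 44 mm thick, lid 54 mm out from the face. The black bar on the lid is 50 mm long, 14 mm thick, 32 mm high, centred on the axle.
- index_line (a point): small black line 14 x 4 mm on the lid near the rim, 54 mm from the axle in the bar's own direction; only shows how far the drum has been turned.
- dropper: bystander: small glass dropper bottle, 34 mm wide, 97 mm tall, origin at the middle of its underside
- jar: bystander: jar of wooden sticks under crumpled foil, 72 mm across, 85 mm high, origin at the middle of its underside
- marker: bystander: marker pen lying on the bench, 17 x 135 x 16 mm, origin at the middle of its underside

How it is judged (in metres and radians):
On the way:
1. the drum is gripped and has been turned at least 25 degrees from where it stood (contact force between the fingers and rotor above 3 N and distance of index_line from where it was at the start of the episode above 0.0235 m), for 0.1 s.
At the end, for the whole second after the job is handed in: the drum's heavy side is within 20 degrees of the lowest point of the slope, the fingers still grip the bar (more than 3 N), the drum stands still (under 0.05 rad/s), and the three bystanders are within 30 mm of where they stood (x of hidden_weight_c0 in the frame of face below -0.0423 m and contact force between the fingers and rotor above 3 N and velocity of joint rotor between -0.05 and 0.05 rad/s and distance of each of dropper, jar, marker from where it was at the start of the episode below 0.03 m); the arm keeps its last pose, push and grip.
It fails at once if a bystander is pushed more than 30 mm away (distance of any of dropper, jar, marker from where it was at the start of the episode above 0.03 m).
It also fails if it takes over 72 s, if anything falls off the work surface, if the arm or the gripper's body presses on something with over 40 N, if the wrist force passes 120 N, or if a joint passes its speed limit or range.

### The arm

A 6-joint arm with a two-finger parallel gripper is mounted at the origin on a cart in front of the work surface, level with it; the furniture and walls round the work are solid. World frame = base frame: x ahead of the robot, y to its left, z up, the work surface at z = 0. Lengths are in mm, angles in rad, forces in N, time in s.
With the tool pointing down it reaches from about 400 to 925 mm from the base axis. Payload 12.5 kg.
Tool frame: the origin (TCP) lies midway between the tips of the shut fingers; the grasp point (between the pads) lies 19 mm behind it; z points along the fingers, y is the line along which they close (so a half turn about z gives the same grasp; the last joint's range is limited). The gripper opens to 95 mm and grips with 3 to 60 N. Pads are 20 mm wide; open, the fingers measure 119 mm over their backs; the gripper's body (75 mm by 180 mm) begins 59 mm behind the grasp point.
Start: joints at [1.22, 0.491, 1.559, -0, 1.092, -0.106], TCP at [151.459, 606.391, 191.061] pointing down, gripper open.
Joint ranges: [-3.1, 3.1], [-0.84, 2.19], [0.05, 2.79], [-1.13, 4.28], [0.06, 2.93], [-2.69, 2.69]. Speed limits (rad/s): [2.22, 2.22, 2.79, 3.14, 3.14, 3.14].

### API

Orientations are given as [roll, pitch, yaw] about the fixed x, y, z axes, in that order (R = Rz(yaw) Ry(pitch) Rx(roll)).
In Python, from cell import * gives the robot as it stands.
- The arm moves only by the tool servo_tool, never from a script. Its argument "moves" is one flat list of numbers, 5 for each row, row after row: the shift along the world's x, y, z as a fraction of full scale, then the turn about the world's z as a fraction of full scale, then the opening, from 0 (shut) to 1 (fully open). A call has 1 to 12 rows; each row is the pose to reach, as a shift and turn from the pose commanded when the call began, turning the shorter way round; what a row does not reach only later rows make up. Full scale, the value 1, is 400 mm for a shift and 180 degrees for a turn. A row lasts 1/12 s, in which the tool goes at most 41.7 mm and 7.16 degrees, less where a joint would pass 70% of its speed; a pose out of reach is approached as far as the arm can. A call with a number of a shift or a turn outside -1 to 1 is refused whole. A call with a gripper value outside its range is refused whole. The fingers move at their own pace and stop on an object; the grip force is fixed at half the most. Time passes only in rows, so rows that repeat a pose let the fingers close. It gives the time, the measured TCP pose, the force, the opening and the grip force at its end, in the units of the state.
- state(): the state, without advancing time (a new reading comes with each control period).
- read_camera(name): name is "side" or "top"; returns (picture, depth): 480x640x3 uint8, blue, green, red; 480x640 float32, mm along the optical axis (not along the pixel's ray), 0 where there is no reading.
- get_calibration(name): a dict with "K" (3x3 intrinsics, pixels), "R" (3x3) and "t" (3): a world point X has camera coordinates R X + t. Camera axes: x right, y down, z forward; pixel columns grow to the right and rows downward; lengths in mm; the calibration is good to about 2 mm. A picture is of the moment at which its call begins. get_calibration takes no time and is no camera call.
- job_done(): hands the job in; it is judged then, once.
The state is a dict: "t": time; "joints": joint angles; "qvel": joint speeds; "tau": joint torques, N m; "eef_pos": TCP position; "tcp_rot": TCP orientation; "ft_force": force on the tool from outside, world axes, zero at the start; "moment": the same for the moment, N m; "opening": opening from 0.0 (shut) to 1.0 (fully open); "grip_force": force on a finger pad.
Only numpy, scipy, OpenCV 4.12 (cv2) and the standard library are available. Lean on these libraries where they do the work, as an engineer would, in place of code of your own. Each camera call takes 0.05 s, during which the arm holds its last target. There are 200 camera calls.

## Working session

There is one attempt and no reset: what is moved stays moved. The work goes in short steps, Python scripts to look and compute and a tool call to move; the robot and the scene stay as the last step left them, time stands still between calls to the robot, and variables do not carry over. Pictures are saved under pics/ and viewed, at most 10 in all, crops included, and the job is handed in when it is done.

Besides the shell and the picture viewer there is one more tool, called after "Call:" in YAML: its name, and indented under it one key for each argument. servo_tool: Moves the arm, as the interface text tells. Its arguments: {"type":"object","properties":{"moves":{"type":"array"}},"required":["moves"]}

```bash
mkdir -p pics; ls; python3 - <<'E'
from cell import *
import cv2,numpy as np
print(state())
for n in("side","top"):
    p,d=read_camera(n);cv2.imwrite(f"pics/{n}0.png",p);np.savez(f"{n}0.npz",p=p,d=d)
    print(n,get_calibration(n))
E
```

```text
pics
{'t': 0.0, 'joints': array([ 1.22037363e+00,  4.91536103e-01,  1.55943199e+00, -9.56305658e-06,
        1.09169770e+00, -1.05581820e-01]), 'qvel': array([-1.99532231e-03, -4.60949242e-04, -3.26926997e-04, -2.94067035e-06,
        1.23390856e-03,  7.46068216e-05]), 'tau': array([-3.45957444e-03, -6.12651873e+01, -2.58184254e+01,  6.91347336e-02,
        4.82864049e-02, -1.19324468e-04]), 'eef_pos': array([151.38063431, 606.12146285, 190.48234846]), 'tcp_rot': array([-3.14052460e+00, -1.04659254e-04,  2.89675613e+00]), 'ft_force': array([-0.35019959, -1.75224885, -0.05017604]), 'moment': array([-0.00158503, -0.00138681,  0.05987852]), 'grip_force': 0.0, 'opening': 0.9961652546688579}
side {'K': array([[539.7240845 ,   0.        , 317.50818455],
       [  0.        , 539.7240845 , 240.07764213],
       [  0.        ,   0.        ,   1.        ]]), 'R': array([[ 0.95274105, -0.30301162, -0.02164353],
       [-0.19598632, -0.55866363, -0.8059059 ],
       [ 0.2321074 ,  0.77206147, -0.59164791]]), 't': array([-367.80293345,  360.63037496,  787.72121621])}
top {'K': array([[453.770892  ,   0.        , 313.01726414],
       [  0.        , 453.770892  , 233.21450047],
       [  0.        ,   0.        ,   1.        ]]), 'R': array([[ 0.00843578, -0.99982627, -0.0166213 ],
       [-0.98888835, -0.00587407, -0.14854405],
       [ 0.14842061,  0.01768969, -0.9887661 ]]), 't': array([267.57856157, 492.31817739, 884.42986867])}
```

View pics/side0.png

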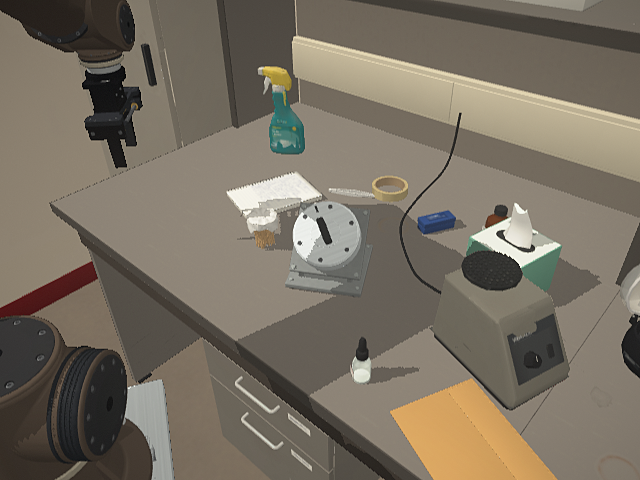

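View pics/top0.png

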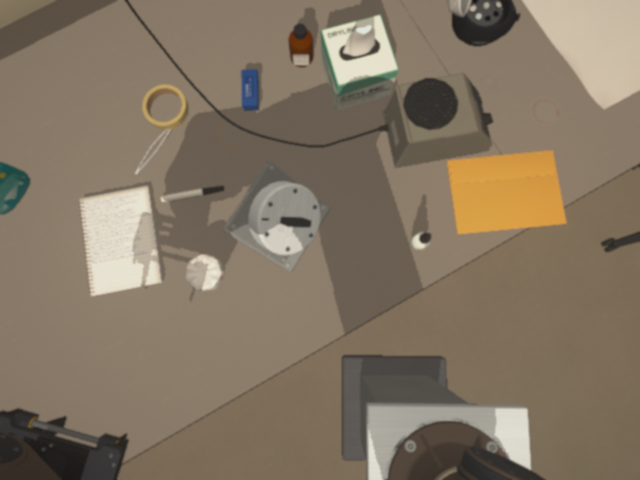

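```bash
cat > h.py <<'E'
import numpy as np,cv2
from cell import *
def pts(n,d,us,vs):
    c=get_calibration(n);K=c["K"];z=d[vs,us]
    P=np.stack([(us-K[0,2])/K[0,0]*z,(vs-K[1,2])/K[1,1]*z,z],1)
    return (P-c["t"])@c["R"]
def ray(n,u,v,n0,p0):
    c=get_calibration(n);o=-c["R"].T@c["t"];r=c["R"].T@np.linalg.solve(c["K"],[u,v,1.])
    return o+r*((p0-o)@n0)/(r@n0)
E
python3 - <<'E'
from h import *
T=np.load("top0.npz");S=np.load("side0.npz")
a=T["p"][150:290,215:345];b=S["p"][190:300,275:385]
cv2.imwrite("pics/crop0.png",np.hstack([cv2.resize(a,(390,420),interpolation=2),cv2.resize(b,(400,420),interpolation=2)]))
for n,D,c,r in(("top",T,(287,215),45),("side",S,(328,236),42)):
    vs,us=np.mgrid[c[1]-r:c[1]+r,c[0]-r:c[0]+r].reshape(2,-1)
    P=pts(n,D["d"],us,vs);g=D["p"][vs,us].mean(1)
    k=(D["d"][vs,us]>0)&(P[:,2]>60);P=P[k];g=g[k];us=us[k];vs=vs[k]
    best=None;rng=np.random.default_rng(0)
    for i in range(500):
        q=P[rng.choice(len(P),3,False)];nn=np.cross(q[1]-q[0],q[2]-q[0]);nn/=np.linalg.norm(nn)+1e-9
        if nn[2]<0:nn=-nn
        if abs(np.degrees(np.arccos(nn[2]))-40)>10:continue
        m=abs((P-q[0])@nn)<2
        if best is None or m.sum()>best.sum():best=m
    Q=P[best];c0=Q.mean(0);nn=np.linalg.svd(Q-c0,full_matrices=False)[2][2];nn*=np.sign(nn[2])
    ct=np.stack([us,vs],1)[best].astype(np.float32)
    w=Q
    e1=np.cross(nn,[0,0,1]);e1/=np.linalg.norm(e1);e2=np.cross(nn,e1)
    (cx,cy),rad=cv2.minEnclosingCircle(np.stack([(Q-c0)@e1,(Q-c0)@e2],1).astype(np.float32))
    print(n,best.sum(),nn,"tilt",np.degrees(np.arccos(nn[2])),"az",np.degrees(np.arctan2(nn[1],nn[0])),"c",c0+cx*e1+cy*e2,rad)
    h=(P-c0)@nn; m=(h>15)
    print(" above",m.sum(),P[m].mean(0) if m.any() else "",np.percentile(h,[1,50,99]))
E
```

```text
top 2573 [-0.32664256 -0.55375604  0.76593661] tilt 40.00961093809449 az -120.5349630389957 c [502.06736699 310.89543172 127.70516265] 67.26412963867188
 above 237 [492.63668252 297.11031091 151.88261937] [-57.32115011  -0.90955019  32.22025245]
side 2043 [-0.32922294 -0.54608946  0.77032367] tilt 39.617037212597886 az -121.08466750589176 c [503.43389994 310.08709663 126.76763672] 67.43365478515625
 above 202 [493.98384748 291.77309894 148.89099524] [-57.36890951  -0.47875915  32.68265495]
```

View pics/crop0.png

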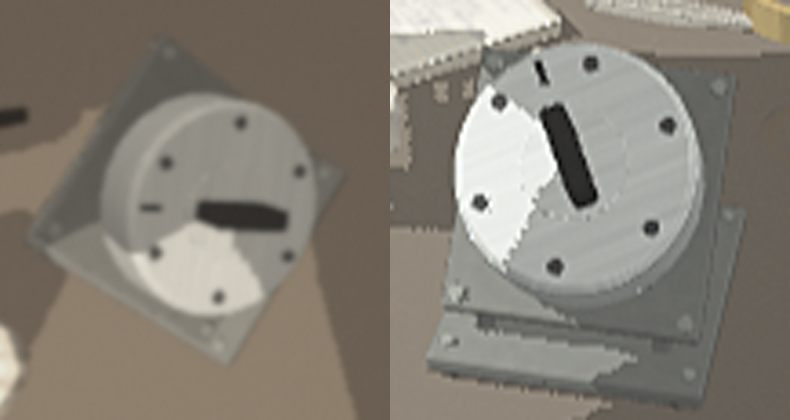

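```bash
cat >> h.py <<'E'
az=np.radians(-120.8);t=np.radians(40)
A=np.array([np.sin(t)*np.cos(az),np.sin(t)*np.sin(az),np.cos(t)])
C=np.array([502.6,310.5,126.9])   # lid centre
u=-np.array([np.cos(az),np.sin(az),0]);X=np.cos(t)*u+np.sin(t)*np.array([0,0,1]);Y=np.cross(A,X)
def yaw_for(th): # closing dir horizontal azimuth (deg)
    n=-np.sin(th)*X+np.cos(th)*Y
    return np.degrees(np.arctan2(n[1],n[0]))
E
python3 - <<'E'
from h import *
for n,uu,v in(("top",265,219.3),("side",316.5,208.9)):
    p=ray(n,uu,v,A,C)-C;th=np.arctan2(p@Y,p@X)
    print(n,np.linalg.norm(p),np.degrees(th),yaw_for(th))
# bar top faces by dark mask inside lid
for n,box in(("top",(275,210,325,235)),("side",(310,200,350,260))):
    D=np.load(f"{n}0.npz");m=np.zeros((480,640),np.uint8);x0,y0,x1,y1=box
    m[y0:y1,x0:x1]=(D["p"][y0:y1,x0:x1].max(2)<70)
    k,l,s,c=cv2.connectedComponentsWithStats(m);i=1+np.argmax(s[1:,4]);vs,us=np.nonzero(l==i)
    P=pts(n,D["d"],us,vs);h=(P-C)@A;q=P[h>27]-C;xy=np.stack([q@X,q@Y],1).astype(np.float32)
    w=np.linalg.svd(xy-xy.mean(0),full_matrices=False)[2][0]
    print(n,s[i],len(q),np.median(h[h>25]),cv2.minAreaRect(xy),"dir",np.degrees(np.arctan2(w[1],w[0])),"eig mean",xy.mean(0))
print("axis",A,"X",X,"Y",Y)
for h in(10,12,14,22):print(h,C+h*A)
s=state();R=cv2.Rodrigues;print(s["tcp_rot"])
for n,uu,v in(("top",204,272),("top",421,241),("top",192,194)):print(ray(n,uu,v,np.array([0,0,1.]),np.array([0,0,60.])))
E
```

```text
top 53.704604802551486 30.521515516178187 173.5049926992577
side 53.86845335688733 27.146932234075113 170.6447449839952
top [281 218  29   8 194] 137 31.99287418446316 ((2.0736045837402344, 0.14774703979492188), (46.124176025390625, 10.45370101928711), 29.14275550842285) dir -152.22057 eig mean [3.9491377 1.019616 ]
side [316 218  16  26 189] 165 31.425063547900198 ((-0.478302001953125, -1.757080078125), (49.026527404785156, 13.048986434936523), 28.861663818359375) dir -151.58907 eig mean [-0.7826111 -1.9566821]
axis [-0.32913481 -0.55212878  0.76604444] X [0.39224759 0.65800146 0.64278761] Y [-8.58959897e-01  5.12042865e-01  2.77555756e-17]
10 [499.30865191 304.97871221 134.56044443]
12 [498.65038229 303.87445465 136.09253332]
14 [497.99211267 302.77019709 137.6246222 ]
22 [495.3590342  298.35316686 143.75297775]
[-3.14057908e+00 -1.15344644e-04  2.89680883e+00]
[408.65535775 484.9746997   60.        ]
[472.94590385  57.28770405  60.        ]
[566.01598169 516.33507597  60.        ]
```

Call:
servo_tool:
  moves: [0,0,0.12,-0.04,0.35,0.08,-0.07,0.12,-0.08,0.35,0.17,-0.15,0.12,-0.12,0.35,0.26,-0.23,0.12,-0.16,0.35,0.35,-0.31,0.12,-0.2,0.35,0.44,-0.39,0.12,-0.24,0.35,0.53,-0.47,0.12,-0.28,0.35,0.62,-0.55,0.12,-0.32,0.35,0.7,-0.63,0.12,-0.36,0.35,0.78,-0.7,0.12,-0.4,0.35,0.83,-0.75,0.12,-0.43,0.35,0.859,-0.771,0.12,-0.466,0.35]

```text
t: 1.1
eef_pos: [493.2, 298.7, 238.9]
tcp_rot: [-3.141, 0.0, 1.428]
ft_force: [-0.1, 0.9, 0.9]
opening: 0.356
grip_force: 0.0
```

Call:
servo_tool:
  moves: [0,0,0,0,0.35,0,0,0,0,0.35,0,0,0,0,0.35,0,0,0,0,0.35]

```text
t: 1.43
eef_pos: [491.2, 301.3, 239.0]
tcp_rot: [-3.141, 0.0, 1.435]
ft_force: [-0.1, -0.5, 0.8]
opening: 0.351
grip_force: 0.0
```

```bash
python3 - <<'E'
from h import *
L=[]
for i in range(4):
    s=state();L.append(np.r_[s["ft_force"],s["moment"]])
    p,d=read_camera("side" if i%2 else "top")
    cv2.imwrite(f"pics/a{i}.png",p)
print(state());print(np.round(L,3))
a=cv2.imread("pics/a0.png")[120:320,180:400];b=cv2.imread("pics/a1.png")[100:300,220:440]
cv2.imwrite("pics/a.png",cv2.resize(np.hstack([a,b]),None,fx=1.8,fy=1.8))
E
```

```text
{'t': 1.6333, 'joints': array([ 4.35544949e-01,  3.75969570e-01,  1.61739035e+00, -4.33176343e-05,
        1.14806976e+00,  5.71577956e-01]), 'qvel': array([-5.21764491e-03,  2.18579717e-04, -1.79528009e-03,  9.64365449e-05,
       -1.63323541e-03,  1.05527840e-03]), 'tau': array([-8.99650063e-02, -5.43337440e+01, -2.67921495e+01,  7.96285411e-02,
       -1.44232516e-02, -3.27061753e-03]), 'eef_pos': array([491.41576286, 301.35311607, 239.18722264]), 'tcp_rot': array([ 3.14143422e+00, -5.49315647e-05,  1.43478109e+00]), 'ft_force': array([ 0.72656771, -0.42099284,  0.54281808]), 'moment': array([-0.08424753,  0.06351271, -0.0110094 ]), 'grip_force': 0.0, 'opening': 0.3500524025170875}
[[-0.077 -0.485  0.764 -0.124  0.072 -0.02 ]
 [-0.286  0.04   0.536 -0.131  0.107 -0.033]
 [ 0.097 -1.14   0.268 -0.074  0.074 -0.049]
 [ 1.24   0.267  0.051 -0.11   0.129 -0.025]]
```

View pics/a.png

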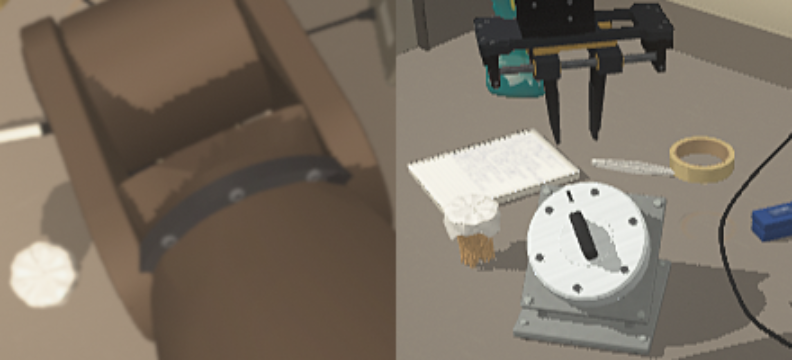

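Call:
servo_tool:
  moves: [0.005,-0.005,-0.04,0,0.35,0.009,-0.009,-0.08,0,0.35,0.009,-0.009,-0.12,0,0.35,0.009,-0.009,-0.16,0,0.35,0.009,-0.009,-0.2,0,0.35,0.009,-0.009,-0.222,0,0.35,0.009,-0.009,-0.222,0,0.35,0.009,-0.009,-0.222,0,0.35]

```text
t: 2.3
eef_pos: [495.6, 297.2, 150.5]
tcp_rot: [-3.141, 0.0, 1.433]
ft_force: [0.4, 0.2, 0.6]
opening: 0.349
grip_force: 0.0
```

```bash
cat >> h.py <<'E'
def avg(n=8):
    L=[];
    for i in range(n):
        read_camera("side");s=state();L.append(np.r_[s["ft_force"],s["moment"]])
    return np.mean(L,0),s
E
python3 - <<'E'
from h import *
m,s=avg(4);print(np.round(m,3),s["eef_pos"],s["tcp_rot"],s["t"])
p,d=read_camera("side");cv2.imwrite("pics/b.png",cv2.resize(p[160:310,250:400],None,fx=4,fy=4,interpolation=2))
E
```

```text
[-0.029 -0.063  0.111 -0.111  0.077 -0.018] [496.0622414  297.18983486 151.20506458] [ 3.14018026e+00 -8.36717013e-04  1.43299118e+00] 2.5
```

View pics/b.png

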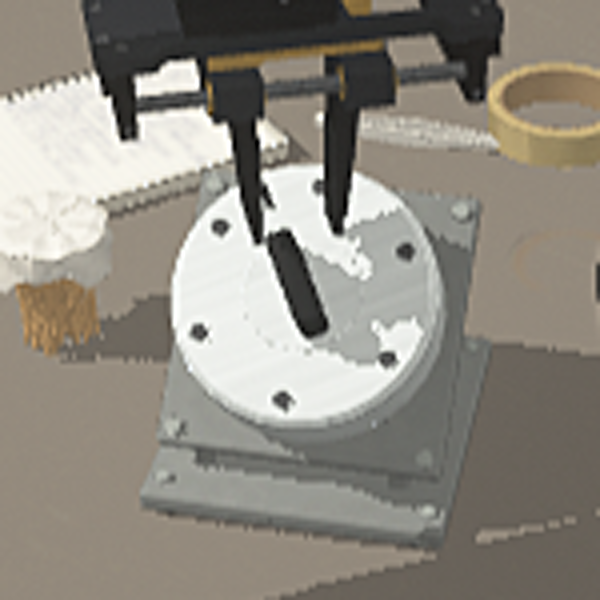

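Call:
servo_tool:
  moves: [-0.002,0,-0.02,0,0.35,-0.002,0,-0.045,0,0.35,-0.002,0,-0.045,0,0.35,-0.002,0,-0.045,0,0.35]

```text
t: 2.88
eef_pos: [494.6, 296.7, 131.4]
tcp_rot: [-3.14, 0.001, 1.433]
ft_force: [0.4, -0.5, -0.1]
opening: 0.353
grip_force: 0.0
```

Call:
servo_tool:
  moves: [0,0,0,0,0.25,0,0,0,0,0.15,0,0,0,0,0.1,0,0,0,0,0,0,0,0,0,0,0,0,0,0,0,0,0,0,0,0,0,0,0,0,0]

```text
t: 3.55
eef_pos: [492.2, 297.3, 132.1]
tcp_rot: [-3.136, 0.001, 1.433]
ft_force: [-12.5, 4.8, 4.1]
opening: 0.133
grip_force: 27.8
```

```bash
cat >> h.py <<'E'
def torque(m,s,ref="tcp"):
    # candidate torques about the axle (moment taken at TCP, or wrist/flange further up)
    F,M=m[:3],m[3:]
    out=[]
    for L in(0,19,150,200):
        p=s["eef_pos"]+np.array([0,0,L]);out.append((M+np.cross((p-C)/1000,F))@A)
    return np.round(out,3)
def rep(n=6):
    m,s=avg(n);print("F",np.round(m[:3],2),"M",np.round(m[3:],3),"tau",torque(m,s),np.round(s["eef_pos"],1),np.round(s["tcp_rot"],3),"q6",s["joints"][5],"op",round(s["opening"],3),"g",round(s["grip_force"],1),"t",s["t"])
E
python3 - <<'E'
from h import *
rep()
E
```

```text
F [-12.61   4.13   3.27] M [0.687 2.498 0.151] tau [-1.613 -1.455 -0.365  0.051] [492.2 297.2 132.1] [-3.136e+00  1.000e-03  1.433e+00] q6 0.5638213547482314 op 0.131 g 27.8 t 3.85
```

Call:
servo_tool:
  moves: [-0.003,0.001,0,0,0,-0.006,0.002,0,0,0,-0.006,0.002,0,0,0,-0.006,0.002,0,0,0]

```text
t: 4.18
eef_pos: [492.1, 297.4, 132.1]
tcp_rot: [-3.141, 0.001, 1.433]
ft_force: [-3.7, -2.7, -0.8]
opening: 0.134
grip_force: 27.5
```

```bash
python3 -c "
from h import *
rep()"
```

```text
F [-4.31 -3.05 -0.68] M [-0.675  0.911  0.108] tau [-0.209 -0.183 -0.003  0.066] [492.2 297.4 132.1] [-3.141e+00  1.000e-03  1.433e+00] q6 0.5669669768363029 op 0.136 g 27.6 t 4.4833
```

Call:
servo_tool:
  moves: [0,0,0,-0.01,0,0,0,0,-0.02,0,0,0,0,-0.03,0,0,0,0,-0.04,0,0,0,0,-0.05,0,0,0,0,-0.05,0]

```text
t: 4.98
eef_pos: [491.5, 297.2, 132.6]
tcp_rot: [-3.14, 0.002, 1.274]
ft_force: [-8.9, -5.3, 6.1]
opening: 0.133
grip_force: 29.4
```

```bash
python3 -c "
from h import *
rep()"
```

```text
F [-8.72 -5.62  6.42] M [-1.099  1.804  0.269] tau [-0.464 -0.408 -0.02   0.129] [491.5 297.2 132.6] [-3.140e+00  2.000e-03  1.276e+00] q6 0.7238405350871152 op 0.135 g 29.3 t 5.2833
```

Call:
servo_tool:
  moves: [-0.001,-0.001,0.001,-0.01,0,-0.003,-0.002,0.002,-0.02,0,-0.005,-0.003,0.003,-0.03,0,-0.005,-0.003,0.003,-0.04,0,-0.005,-0.003,0.003,-0.05,0,-0.005,-0.003,0.003,-0.06,0,-0.005,-0.003,0.003,-0.07,0,-0.005,-0.003,0.003,-0.075,0,-0.005,-0.003,0.003,-0.075,0]

```text
t: 6.03
eef_pos: [490.3, 296.7, 133.7]
tcp_rot: [-3.141, -0.0, 1.039]
ft_force: [-5.5, -1.4, 2.5]
opening: 0.124
grip_force: 29.3
```

```bash
python3 - <<'E'
from h import *
rep()
p,d=read_camera("side");cv2.imwrite("pics/c.png",cv2.resize(p[160:310,250:400],None,fx=4,fy=4,interpolation=2))
E
```

```text
F [-5.24 -0.86  2.03] M [-0.307  1.021  0.249] tau [-0.306 -0.257  0.085  0.216] [490.3 296.6 133.7] [-3.141  0.     1.04 ] q6 0.9590695168771883 op 0.128 g 29.3 t 6.3333
```

View pics/c.png

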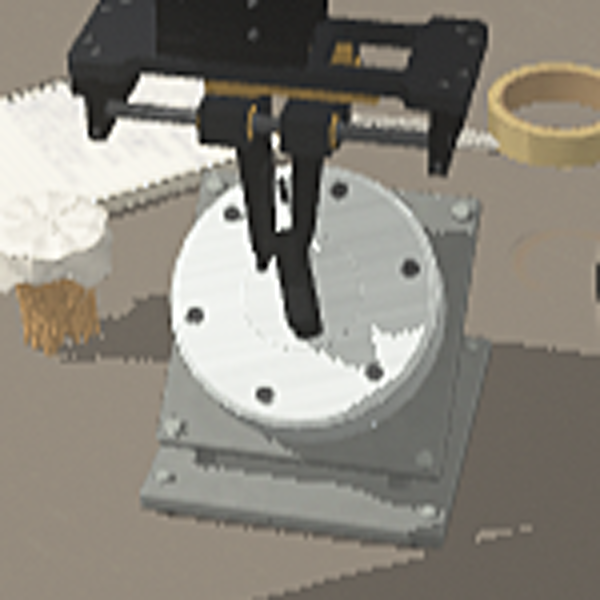

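```bash
cat >> h.py <<'E'
def blobs(p,n="side"):
    g=p.max(2);m=((g<95)*255).astype(np.uint8);out=[]
    k,l,s,c=cv2.connectedComponentsWithStats(m,connectivity=8)
    for i in range(1,k):
        if 4<=s[i,4]<60 and 285<c[i][0]<370 and 195<c[i][1]<285:
            q=ray(n,*c[i],A,C)-C;r=np.linalg.norm(q)
            if 40<r<60: out.append((round(float(np.degrees(np.arctan2(q@Y,q@X))),1),round(float(r),1),int(s[i,4])))
    return sorted(out)
E
python3 - <<'E'
from h import *
print(blobs(np.load("side0.npz")["p"]))
print(blobs(read_camera("side")[0]))
E
```

```text
[(-118.8, 54.7, 12), (-59.8, 55.8, 13), (-1.0, 56.7, 11), (27.7, 54.5, 13), (57.3, 55.0, 11), (117.9, 53.6, 9), (178.7, 53.6, 13)]
[(-129.1, 54.6, 9), (-69.1, 55.9, 13), (-10.9, 57.1, 11), (18.3, 54.1, 9), (48.0, 55.8, 8), (107.6, 54.1, 8), (169.4, 53.0, 9)]
```

```bash
cat >> h.py <<'E'
import os,json
def theta(p,prior):
    b=[x[0] for x in blobs(p)]
    d=[(a-prior+15)%30-15 for a in b]
    return prior+float(np.median(d)),len(b)
def R(n=6):
    pr=json.load(open("log.json"))[-1][0] if os.path.exists("log.json") else 18.8
    m,s=avg(n);th,k=theta(read_camera("side")[0],pr)
    lg=json.load(open("log.json")) if os.path.exists("log.json") else []
    lg.append([th,*m,*s["eef_pos"],s["tcp_rot"][2]]);json.dump(lg,open("log.json","w"))
    print("th",round(th,1),k,"psi",round(np.degrees(s["tcp_rot"][2])-59.2,1),"F",np.round(m[:3],1),"M",np.round(m[3:],3),"tau",torque(m,s),np.round(s["eef_pos"],1),"op",round(s["opening"],3),"g",round(s["grip_force"],1),"t",s["t"])
E
python3 -c "
from h import *
R(2)"
```

```text
th 19.4 7 psi 0.4 F [-4.9 -1.1  2.5] M [-0.271  1.04   0.237] tau [-0.335 -0.29   0.018  0.135] [490.3 296.7 133.7] op 0.124 g 29.3 t 6.5333
```

Call:
servo_tool:
  moves: [-0.003,0,0.001,-0.01,0,-0.003,0,0.001,-0.02,0,-0.003,0,0.001,-0.03,0,-0.003,0,0.001,-0.04,0,-0.003,0,0.001,-0.05,0,-0.003,0,0.001,-0.05,0]

```text
t: 7.08
eef_pos: [488.6, 297.0, 134.3]
tcp_rot: [-3.14, 0.0, 0.881]
ft_force: [-8.6, 0.4, 6.0]
opening: 0.096
grip_force: 32.5
```

```bash
python3 -c "
from h import *
R()"
```

```text
th 15.5 5 psi -8.6 F [-11.3   2.4   6. ] M [0.368 2.312 0.123] tau [-1.414 -1.281 -0.36  -0.009] [488.4 297.  134.3] op 0.093 g 16.2 t 7.3833
```

Call:
servo_tool:
  moves: [0,0,0,-0.01,0,0,0,0,-0.02,0,0,0,0,-0.03,0,0,0,0,-0.04,0,0,0,0,-0.05,0,0,0,0,-0.05,0]

```text
t: 7.93
eef_pos: [487.4, 297.0, 135.0]
tcp_rot: [-3.139, 0.002, 0.724]
ft_force: [-16.3, -0.4, 15.3]
opening: 0.006
grip_force: 21.1
```

```bash
python3 -c "
from h import *
R()"
```

```text
th 2.1 6 psi -17.6 F [-16.9  -0.3  15.2] M [-0.021  3.173  0.086] tau [-1.837 -1.661 -0.452  0.009] [487.4 297.  135. ] op 0.006 g 21.2 t 8.2333
```

Call:
servo_tool:
  moves: [0,0,0.05,0,0.0,0,0,0.12,0,0.0,0,0,0.12,0.04,0.35,0,0,0.12,0.08,0.35,0,0,0.12,0.108,0.35,0,0,0.12,0.108,0.35,0,0,0.12,0.108,0.35]

```text
t: 8.87
eef_pos: [489.9, 296.8, 182.2]
tcp_rot: [3.141, -0.001, 1.062]
ft_force: [0.3, 0.1, 0.1]
opening: 0.298
grip_force: 0.0
```

```bash
python3 -c "
from h import *
R()
print(blobs(read_camera('side')[0]))"
```

```text
th 1.8 6 psi 1.8 F [-0.2 -0.3 -0.1] M [-0.089  0.105 -0.007] tau [-0.033 -0.033 -0.034 -0.035] [489.4 296.6 181.8] op 0.351 g 0.0 t 9.1667
[(-146.7, 53.7, 10), (-86.4, 55.6, 12), (-28.3, 56.2, 9), (30.7, 55.6, 8), (90.5, 54.6, 7), (151.8, 53.5, 10)]
```

Call:
servo_tool:
  moves: [0.01,0.003,-0.02,0,0.35,0.016,0.005,-0.05,0,0.35,0.016,0.005,-0.09,0,0.35,0.016,0.005,-0.126,0,0.35,0.016,0.005,-0.126,0,0.35,0.016,0.005,-0.126,0,0.35]

```text
t: 9.77
eef_pos: [495.5, 298.4, 130.3]
tcp_rot: [-3.14, 0.002, 1.065]
ft_force: [0.4, 0.5, -0.1]
opening: 0.352
grip_force: 0.0
```

```bash
python3 -c "
from h import *
R(3)"
```

```text
th 2.2 6 psi 1.8 F [ 0.3 -0.1  0.2] M [-0.122  0.083  0.004] tau [-0.    -0.004 -0.034 -0.045] [496.1 298.7 132. ] op 0.351 g 0.0 t 9.9167
```

Call:
servo_tool:
  moves: [0,0,0,0,0.25,0,0,0,0,0.15,0,0,0,0,0.1,0,0,0,0,0,0,0,0,0,0,0,0,0,0,0,0,0,0,0,0,0,0,0,0,0]

```text
t: 10.63
eef_pos: [496.2, 298.4, 131.7]
tcp_rot: [3.141, -0.001, 1.065]
ft_force: [3.0, -3.3, 2.2]
opening: 0.14
grip_force: 30.0
```

```bash
python3 -c "
from h import *
R()"
```

```text
th 2.2 5 psi 1.8 F [ 3.5 -3.9  2.7] M [-0.795 -0.626 -0.009] tau [ 0.638  0.577  0.156 -0.005] [496.2 298.4 131.7] op 0.139 g 30.0 t 10.9333
```

Call:
servo_tool:
  moves: [0.002,-0.001,0,0.01,0,0.002,-0.001,0,0.02,0,0.002,-0.001,0,0.03,0,0.002,-0.001,0,0.04,0,0.002,-0.001,0,0.05,0,0.002,-0.001,0,0.05,0]

```text
t: 11.48
eef_pos: [496.3, 297.7, 131.7]
tcp_rot: [-3.141, 0.001, 1.224]
ft_force: [-0.1, -6.3, 6.4]
opening: 0.138
grip_force: 30.4
```

```bash
python3 -c "
from h import *
R()"
```

```text
th 4.8 5 psi 10.8 F [ 0.1 -5.9  5.1] M [-1.224 -0.087 -0.219] tau [ 0.306  0.269  0.01  -0.089] [496.3 297.7 131.7] op 0.14 g 30.4 t 11.7833
```

Call:
servo_tool:
  moves: [0,0,0,0.01,0,0,0,0,0.02,0,0,0,0,0.03,0,0,0,0,0.04,0,0,0,0,0.05,0,0,0,0,0.05,0]

```text
t: 12.33
eef_pos: [496.3, 297.2, 131.9]
tcp_rot: [-3.141, 0.001, 1.381]
ft_force: [0.0, -8.8, 7.5]
opening: 0.134
grip_force: 30.9
```

```bash
python3 -c "
from h import *
R()"
```

```text
th 8.9 6 psi 19.8 F [-0.2 -8.9  7.7] M [-1.735 -0.076 -0.218] tau [ 0.48   0.426  0.054 -0.088] [496.3 297.2 131.9] op 0.139 g 30.9 t 12.6333
```

Call:
servo_tool:
  moves: [0,0,0,0,0.35,0,0,0,0,0.35,0,0,0,0,0.35,0.004,0.01,0.012,-0.03,0.35,0.009,0.026,0.023,-0.06,0.35,0.009,0.026,0.023,-0.06,0.35,0.009,0.026,0.023,-0.06,0.35]

```text
t: 13.27
eef_pos: [499.8, 308.8, 140.4]
tcp_rot: [-3.141, 0.0, 1.194]
ft_force: [-0.2, 0.5, 0.6]
opening: 0.351
grip_force: 0.0
```

```bash
python3 -c "
from h import *
R(3)"
```

```text
th 8.9 6 psi 9.2 F [ 0.5 -0.8 -0.1] M [-0.107  0.06   0.003] tau [-0.001 -0.011 -0.082 -0.109] [499.8 308.3 140.3] op 0.351 g 0.0 t 13.4167
```

Call:
servo_tool:
  moves: [0,0,0,0,0.25,0,0,0,0,0.15,0,0,0,0,0.1,0,0,0,0,0,0,0,0,0,0,0,0,0,0,0,0,0,0,0,0]

```text
t: 14.05
eef_pos: [501.4, 308.5, 141.3]
tcp_rot: [3.139, -0.001, 1.191]
ft_force: [3.2, -1.4, 11.1]
opening: 0.057
grip_force: 9.8
```

```bash
python3 -c "
from h import *
R()
O=C+21*A+np.array([.7,.3,.5])-[0,0,12.5]
for th in (-40,-30,-20,-10,0,10,20,30,40):
    a=np.radians(th);print(th,np.round(O+14*(np.cos(a)*X+np.sin(a)*Y),1))"
```

```text
th 12.3 6 psi 9.0 F [ 2.2 -0.2 11.8] M [-0.11  -0.252 -0.007] tau [ 0.154  0.13  -0.037 -0.101] [502.  309.  142.4] op 0.003 g 8.9 t 14.35
-40 [508.3 301.7 137.9]
-30 [507.2 303.6 138.8]
-20 [505.7 305.4 139.4]
-10 [503.9 307.  139.8]
0 [501.9 308.4 140. ]
10 [499.7 309.5 139.8]
20 [497.4 310.3 139.4]
30 [495.1 310.8 138.8]
40 [492.9 310.9 137.9]
```

Call:
servo_tool:
  moves: [0,0,0.06,0.01,0,0,0,0.12,0.018,0,-0.005,-0.003,0.12,0.018,0.35,-0.005,-0.003,0.12,0.018,0.35,-0.005,-0.003,0.12,0.018,0.35,-0.005,-0.003,0.12,0.018,0.35]

```text
t: 14.9
eef_pos: [497.9, 307.1, 187.8]
tcp_rot: [-3.141, 0.001, 1.247]
ft_force: [-0.4, 1.4, 0.6]
opening: 0.226
grip_force: 0.0
```

```bash
python3 -c "
from h import *
R(4)
print(blobs(read_camera('side')[0]))"
```

```text
th 12.1 7 psi 12.3 F [-0.1  0.4 -0.2] M [-0.075  0.069  0.033] tau [0.021 0.024 0.046 0.054] [498.1 307.3 188. ] op 0.344 g 0.0 t 15.1
[(-136.4, 54.3, 8), (-76.2, 55.7, 12), (-17.9, 56.9, 10), (11.6, 55.6, 12), (40.5, 55.5, 8), (100.5, 54.1, 8), (162.3, 52.9, 9)]
```

Call:
servo_tool:
  moves: [0,-0.002,-0.04,0,0.35,0,-0.002,-0.08,0,0.35,0,-0.002,-0.12,0,0.35,0,-0.002,-0.135,0,0.35,0,-0.002,-0.141,0,0.35,0,-0.002,-0.141,0,0.35,0,-0.002,-0.141,0,0.35]

```text
t: 15.78
eef_pos: [498.5, 306.7, 132.9]
tcp_rot: [3.141, -0.001, 1.247]
ft_force: [-0.0, -0.2, 0.4]
opening: 0.355
grip_force: 0.0
```

```bash
python3 -c "
from h import *
R(3)"
```

```text
th 12.1 5 psi 12.3 F [0.4 0.2 0.1] M [-0.093  0.071  0.008] tau [-0.003 -0.007 -0.029 -0.038] [498.4 306.7 133. ] op 0.35 g 0.0 t 15.9333
```

Call:
servo_tool:
  moves: [0,0,0,0,0.25,0,0,0,0,0.15,0,0,0,0,0.1,0,0,0,0,0,0,0,0,0,0,0,0,0,0,0,0,0,0,0,0]

```text
t: 16.57
eef_pos: [497.7, 306.7, 132.3]
tcp_rot: [-3.141, 0.0, 1.247]
ft_force: [-5.5, 2.8, 3.1]
opening: 0.147
grip_force: 29.6
```

```bash
python3 -c "
from h import *
R()"
```

```text
th 12.1 7 psi 12.3 F [-5.2  2.1  3.5] M [ 0.238  0.965 -0.124] tau [-0.715 -0.647 -0.182 -0.004] [497.7 306.7 132.3] op 0.147 g 29.6 t 16.8667
```

Call:
servo_tool:
  moves: [0,0,0,-0.01,0,0,0,0,-0.02,0,0.001,0,0,-0.03,0,0.001,0,0,-0.04,0,0.0015,-0.0005,0,-0.055,0,0.0015,-0.0005,0,-0.055,0]

```text
t: 17.42
eef_pos: [498.5, 305.6, 132.8]
tcp_rot: [3.141, 0.001, 1.073]
ft_force: [-5.2, -5.6, 9.3]
opening: 0.147
grip_force: 29.2
```

```bash
python3 -c "
from h import *
R()"
```

```text
th 7.1 5 psi 2.4 F [-5.1 -5.3  9.4] M [-0.898  1.087  0.203] tau [-0.152 -0.131  0.012  0.066] [498.5 305.6 132.8] op 0.145 g 29.2 t 17.7167
```

Call:
servo_tool:
  moves: [0.001,-0.0005,0,-0.01,0,0.0015,-0.001,0,-0.02,0,0.002,-0.0015,0,-0.03,0,0.003,-0.002,0,-0.04,0,0.004,-0.0025,0,-0.055,0,0.004,-0.0025,0,-0.055,0]

```text
t: 18.27
eef_pos: [500.3, 304.7, 133.0]
tcp_rot: [3.141, 0.001, 0.9]
ft_force: [-4.4, -5.6, 9.9]
opening: 0.145
grip_force: 29.4
```

```bash
python3 -c "
from h import *
R()"
```

```text
th -0.7 5 psi -7.5 F [-4.2 -4.8  9.3] M [-0.758  0.99   0.26 ] tau [-0.097 -0.084  0.011  0.047] [500.3 304.7 132.9] op 0.143 g 29.4 t 18.5667
```

Call:
servo_tool:
  moves: [0,-0.002,0.002,-0.01,0,0,-0.003,0.004,-0.02,0,0.0005,-0.004,0.004,-0.03,0,0.001,-0.005,0.004,-0.04,0,0.002,-0.006,0.004,-0.055,0,0.002,-0.006,0.004,-0.055,0]

```text
t: 19.12
eef_pos: [501.4, 303.2, 133.6]
tcp_rot: [3.142, -0.0, 0.727]
ft_force: [0.6, 3.8, -4.1]
opening: 0.149
grip_force: 28.9
```

```bash
python3 -c "
from h import *
R()"
```

```text
th -8.1 5 psi -17.4 F [ 1.7  4.1 -6. ] M [ 0.815 -0.086  0.173] tau [-0.09  -0.082 -0.026 -0.005] [501.4 303.1 133.7] op 0.148 g 28.6 t 19.4167
```

Call:
servo_tool:
  moves: [0.0005,-0.0005,0,-0.01,0,0.001,-0.001,0,-0.02,0,0.0015,-0.0015,0,-0.03,0,0.002,-0.002,0,-0.04,0,0.003,-0.003,0,-0.055,0,0.003,-0.003,0,-0.055,0]

```text
t: 19.97
eef_pos: [502.2, 301.8, 133.8]
tcp_rot: [-3.141, 0.0, 0.555]
ft_force: [-0.2, 4.1, -4.0]
opening: 0.148
grip_force: 28.4
```

```bash
python3 -c "
from h import *
R()"
```

```text
th -15.3 5 psi -27.3 F [ 0.1  4.3 -3.9] M [0.813 0.274 0.159] tau [-0.299 -0.273 -0.098 -0.031] [502.2 301.8 133.8] op 0.149 g 28.4 t 20.2667
```

Call:
servo_tool:
  moves: [-0.001,0.001,0,0.02,0,-0.002,0.002,0,0.04,0,-0.003,0.003,0,0.06,0,-0.004,0.004,-0.001,0.08,0,-0.005,0.005,-0.001,0.1,0,-0.006,0.006,-0.001,0.12,0,-0.006,0.006,-0.001,0.12,0]

```text
t: 20.9
eef_pos: [500.7, 301.6, 134.1]
tcp_rot: [3.138, 0.002, 0.938]
ft_force: [2.5, -13.0, 2.8]
opening: 0.141
grip_force: 29.4
```

```bash
python3 -c "
from h import *
R()"
```

```text
th -6.1 5 psi -5.7 F [  1.9 -13.1   3.9] M [-2.557 -0.338  0.033] tau [ 1.055  0.952  0.246 -0.024] [500.6 301.7 134.1] op 0.143 g 29.5 t 21.2
```

Call:
servo_tool:
  moves: [-0.001,0.001,0,0.01,0,-0.001,0.001,0,0.02,0,-0.002,0.001,0,0.03,0,-0.003,0.002,0,0.04,0,-0.004,0.003,0,0.055,0,-0.004,0.003,0,0.055,0]

```text
t: 21.75
eef_pos: [499.2, 303.0, 134.6]
tcp_rot: [3.139, 0.002, 1.109]
ft_force: [1.2, -13.8, 8.0]
opening: 0.144
grip_force: 30.0
```

```bash
python3 -c "
from h import *
R()"
```

```text
th 2.0 5 psi 4.2 F [  0.8 -13.2   8.2] M [-2.648 -0.295 -0.19 ] tau [ 0.896  0.806  0.182 -0.056] [499.2 303.  134.6] op 0.139 g 30.0 t 22.05
```

```bash
cat > fit.py <<'E'
from h import *
L=np.array(json.load(open("log.json")))
def tau(r,Lz,C2):
    F,M=r[1:4],r[4:7]-np.array([-.09,.08,0]);return (M+np.cross((r[7:10]+[0,0,Lz]-C2)/1000,F))@A
if __name__=="__main__":
    # entry index -> turning direction
    import sys
    D=eval(sys.argv[1])
    C2=C+[.7,.3,.5]
    G=[];y=[]
    e=np.array([X,Y])
    for i,d in D.items():
        r=L[i];th=np.radians(r[0]);F=r[1:4]/1000
        base=tau(r,0,C2)
        # unknown sensor offset: L along z, plus lateral offset w along Y
        G.append([-np.cross([0,0,1],F)@A,-np.cross(Y,F)@A,-d,np.cos(th),np.sin(th)]);y.append(base)
        print(i,round(r[0],1),d,np.round(r[1:4],1),[round(tau(r,l,C2),3) for l in(195,205,215)])
    G=np.array(G);y=np.array(y)
    # priors: L 205+-8, w 0+-2 mm, f .18+-.02, c,s 0+-.12 ; noise .012
    W=np.diag(1/np.array([8,2,.02,.12,.12])**2);mu=np.array([205,0,.18,0,0]);N=1/.012**2
    x=np.linalg.solve(W+N*G.T@G,W@mu+N*G.T@y);sd=np.sqrt(np.diag(np.linalg.inv(W+N*G.T@G)))
    print("x",np.round(x,3),"sd",np.round(sd,3));print("res",np.round(y-G@x,3))
    # tool feels gravity torque A_g*(-sin(alpha)) about +axle, alpha=heavy angle from lowest = th+phi
    print("amp",np.hypot(x[3],x[4]),"phi",np.degrees(np.arctan2(-x[3],-x[4])),"=> bar angle for heavy down",-np.degrees(np.arctan2(-x[3],-x[4])))
E
python3 - <<'E'
import json
for i,r in enumerate(json.load(open("log.json"))):print(i,round(r[0],1),[round(v,1) for v in r[1:4]])
E
```

```text
0 19.4 [-4.9, -1.1, 2.5]
1 15.5 [-11.3, 2.4, 6.0]
2 2.1 [-16.9, -0.3, 15.2]
3 1.8 [-0.2, -0.3, -0.1]
4 2.2 [0.3, -0.1, 0.2]
5 2.2 [3.5, -3.9, 2.7]
6 4.8 [0.1, -5.9, 5.1]
7 8.9 [-0.2, -8.9, 7.7]
8 8.9 [0.5, -0.8, -0.1]
9 12.3 [2.2, -0.2, 11.8]
10 12.1 [-0.1, 0.4, -0.2]
11 12.1 [0.4, 0.2, 0.1]
12 12.1 [-5.2, 2.1, 3.5]
13 7.1 [-5.1, -5.3, 9.4]
14 -0.7 [-4.2, -4.8, 9.3]
15 -8.1 [1.7, 4.1, -6.0]
16 -15.3 [0.1, 4.3, -3.9]
17 -6.1 [1.9, -13.1, 3.9]
18 2.0 [0.8, -13.2, 8.2]
```

Call:
servo_tool:
  moves: [-0.001,-0.002,0,0.01,0,-0.001,-0.004,0,0.02,0,-0.002,-0.004,0,0.03,0,-0.003,-0.004,0,0.04,0,-0.004,-0.004,0,0.055,0,-0.004,-0.004,0,0.055,0]

```text
t: 22.6
eef_pos: [498.3, 302.7, 134.9]
tcp_rot: [3.138, -0.0, 1.282]
ft_force: [3.3, -5.7, 7.5]
opening: 0.142
grip_force: 30.0
```

```bash
python3 -c "
from h import *
R()"
```

```text
th 6.9 5 psi 14.1 F [ 2.4 -6.1  7.5] M [-1.181 -0.557 -0.178] tau [ 0.569  0.506  0.067 -0.1  ] [498.3 302.7 134.9] op 0.14 g 30.0 t 22.9
```

Call:
servo_tool:
  moves: [-0.001,0,0,0.01,0,-0.001,0,0,0.02,0,-0.002,0.001,0,0.03,0,-0.003,0.001,0,0.04,0,-0.004,0.002,0,0.055,0,-0.004,0.002,0,0.055,0]

```text
t: 23.45
eef_pos: [496.7, 303.2, 135.1]
tcp_rot: [3.138, 0.001, 1.455]
ft_force: [2.4, -8.7, 9.1]
opening: 0.136
grip_force: 31.2
```

```bash
python3 -c "
from h import *
R()"
```

```text
th 14.6 7 psi 24.0 F [ 2.3 -8.   9.3] M [-1.591 -0.558 -0.172] tau [ 0.709  0.635  0.122 -0.074] [496.7 303.2 135.1] op 0.142 g 31.2 t 23.75
```

```bash
python3 fit.py "{0:-1,6:1,7:1,13:-1,14:-1,15:-1,16:-1,17:1,18:1,19:1,20:1}"
```

```text
0 19.4 -1 [-4.9 -1.1  2.5] [np.float64(0.135), np.float64(0.159), np.float64(0.183)]
6 4.8 1 [ 0.1 -5.9  5.1] [np.float64(-0.062), np.float64(-0.082), np.float64(-0.102)]
7 8.9 1 [-0.2 -8.9  7.7] [np.float64(-0.055), np.float64(-0.083), np.float64(-0.112)]
13 7.1 -1 [-5.1 -5.3  9.4] [np.float64(0.074), np.float64(0.085), np.float64(0.096)]
14 -0.7 -1 [-4.2 -4.8  9.3] [np.float64(0.056), np.float64(0.063), np.float64(0.071)]
15 -8.1 -1 [ 1.7  4.1 -6. ] [np.float64(0.007), np.float64(0.012), np.float64(0.016)]
16 -15.3 -1 [ 0.1  4.3 -3.9] [np.float64(-0.025), np.float64(-0.011), np.float64(0.002)]
17 -6.1 1 [  1.9 -13.1   3.9] [np.float64(0.026), np.float64(-0.027), np.float64(-0.081)]
18 2.0 1 [  0.8 -13.2   8.2] [np.float64(-0.01), np.float64(-0.058), np.float64(-0.105)]
19 6.9 1 [ 2.4 -6.1  7.5] [np.float64(-0.065), np.float64(-0.099), np.float64(-0.132)]
20 14.6 1 [ 2.3 -8.   9.3] [np.float64(-0.036), np.float64(-0.075), np.float64(-0.114)]
x [ 2.19909e+02 -7.12400e+00  1.19000e-01 -3.90000e-02  2.40000e-01] sd [3.553 1.449 0.009 0.006 0.024]
res [ 0.025  0.022 -0.012 -0.004  0.006 -0.032 -0.007  0.037 -0.002 -0.008
 -0.026]
amp 0.2429421042576946 phi 170.7343605764304 => bar angle for heavy down -170.7343605764304
```

Call:
servo_tool:
  moves: [0,0,0,0,0.35,0,0,0,0,0.35,0,0,0,0,0.35,0,-0.01,-0.01,-0.02,0.35,0,-0.016,-0.017,-0.04,0.35,0,-0.016,-0.017,-0.04,0.35]

```text
t: 24.3
eef_pos: [494.7, 297.6, 126.1]
tcp_rot: [-3.141, 0.001, 1.323]
ft_force: [0.7, -0.2, 0.2]
opening: 0.349
grip_force: 0.0
```

```bash
python3 -c "
from h import *
R(5)
print(blobs(read_camera('side')[0]))"
```

```text
th 14.6 5 psi 16.9 F [0.  0.3 0.4] M [-0.092  0.073  0.006] tau [-0.007 -0.005  0.004  0.007] [495.2 298.3 126.8] op 0.346 g 0.0 t 24.55
[(-133.8, 54.5, 10), (-74.2, 56.0, 11), (13.9, 55.4, 11), (103.2, 54.2, 8), (164.8, 53.9, 10)]
```

Call:
servo_tool:
  moves: [0.002,0.001,-0.003,0,0.25,0.002,0.001,-0.003,0,0.15,0.002,0.001,-0.003,0,0.1,0.002,0.001,-0.003,0,0,0.002,0.001,-0.003,0,0,0.002,0.001,-0.003,0,0,0.002,0.001,-0.003,0,0]

```text
t: 25.23
eef_pos: [495.3, 298.7, 125.3]
tcp_rot: [-3.14, 0.0, 1.326]
ft_force: [-6.1, 3.0, 0.3]
opening: 0.153
grip_force: 29.4
```

```bash
python3 -c "
from h import *
R(4)"
```

```text
th 14.6 7 psi 16.8 F [-4.7  2.8  0.6] M [ 0.374  0.832 -0.034] tau [-0.672 -0.606 -0.147  0.028] [495.3 298.7 125.3] op 0.149 g 29.4 t 25.4333
```

Call:
servo_tool:
  moves: [0,0,0,0.015,0,0,0,0,0.03,0,0,0,0,0.045,0,0,0,0,0.06,0,0,0,0,0.075,0,0,0,0,0.09,0,0,0,0,0.095,0,0,0,0,0.1,0]

```text
t: 26.15
eef_pos: [495.4, 297.7, 125.3]
tcp_rot: [-3.14, 0.001, 1.641]
ft_force: [-4.7, -4.3, 1.5]
opening: 0.164
grip_force: 31.3
```

```bash
python3 -c "
from h import *
R(4)"
```

```text
th 24.4 5 psi 34.8 F [-3.8 -3.9  1.9] M [-0.844  0.592 -0.306] tau [-0.301 -0.285 -0.175 -0.133] [495.3 297.7 125.3] op 0.159 g 31.2 t 26.35
```

Call:
servo_tool:
  moves: [-0.001,-0.001,0,0.015,0,-0.002,-0.002,0,0.03,0,-0.002,-0.002,0,0.045,0,-0.002,-0.002,0,0.06,0,-0.002,-0.002,0,0.075,0,-0.002,-0.002,0,0.085,0,-0.002,-0.002,0,0.095,0,-0.002,-0.002,0,0.1,0]

```text
t: 27.07
eef_pos: [495.1, 297.3, 125.4]
tcp_rot: [-3.141, 0.001, 1.956]
ft_force: [-1.7, -2.7, -0.9]
opening: 0.164
grip_force: 30.0
```

```bash
python3 -c "
from h import *
R(4)"
```

```text
th 11.7 5 psi 52.7 F [-1.5 -4.2 -0.2] M [-0.818  0.084 -0.244] tau [ 0.046  0.036 -0.035 -0.062] [495.1 297.3 125.4] op 0.168 g 30.0 t 27.2667
```

Call:
servo_tool:
  moves: [0,0,0,-0.02,0,0,0,0,-0.04,0,0,0,0,-0.06,0,0,0,0,-0.08,0,0,0,0,-0.1,0,0,0,0,-0.12,0,0,0,0,-0.13,0,0,0,0,-0.14,0]

```text
t: 27.98
eef_pos: [493.4, 295.8, 125.7]
tcp_rot: [-3.138, 0.004, 1.513]
ft_force: [-10.4, -14.5, 10.6]
opening: 0.153
grip_force: 30.4
```

```bash
python3 -c "
from h import *
R(4)"
```

```text
th 0.6 5 psi 27.6 F [ -9.4 -14.6  10.7] M [-2.737  1.756  0.331] tau [0.178 0.186 0.24  0.26 ] [493.5 295.8 125.7] op 0.153 g 30.2 t 28.1833
```

```bash
python3 - <<'E'
import json
l=json.load(open("log.json"))
for r in l[-2:]:r[0]+=30
json.dump(l,open("log.json","w"))
s=open("h.py").read()
s=s.replace("def R(n=6):","def R(n=4,dth=0):").replace('theta(read_camera("side")[0],pr)','theta(read_camera("side")[0],pr+dth)')
open("h.py","w").write(s)
E
```

Call:
servo_tool:
  moves: [-0.001,-0.001,0.001,-0.01,0,-0.002,-0.003,0.002,-0.02,0,-0.003,-0.005,0.003,-0.03,0,-0.004,-0.006,0.004,-0.04,0,-0.004,-0.006,0.004,-0.05,0,-0.004,-0.006,0.004,-0.06,0,-0.004,-0.006,0.004,-0.065,0,-0.004,-0.006,0.004,-0.07,0]

```text
t: 28.9
eef_pos: [492.8, 294.7, 126.8]
tcp_rot: [-3.14, 0.002, 1.294]
ft_force: [-3.1, -6.2, 0.8]
opening: 0.147
grip_force: 28.7
```

```bash
python3 -c "
from h import *
R(4,-11)"
```

```text
Traceback (most recent call last):
  File "h.py", line 46, in R
    m,s=avg(n);th,k=theta(read_camera("side")[0],pr+dth)
        ~~~^^^
  File "h.py", line 20, in avg
    read_camera("side");s=state();L.append(np.r_[s["ft_force"],s["moment"]])
    ~~~~~~~~~~~^^^^^^^^
ValueError: 200 camera calls are used up
```

Call:
servo_tool:
  moves: [0,0,0,-0.01,0,0,0,0,-0.02,0,0,0,0,-0.03,0,0,0,0,-0.04,0,0,0,0,-0.05,0,0,0,0,-0.06,0,0,0,0,-0.065,0,0,0,0,-0.07,0]

```text
t: 29.67
eef_pos: [492.4, 294.4, 127.6]
tcp_rot: [-3.141, 0.003, 1.074]
ft_force: [-8.5, -9.9, 13.0]
opening: 0.146
grip_force: 30.0
```

```bash
python3 -c "
from h import *
R(4,-11)"
```

```text
Traceback (most recent call last):
  File "h.py", line 46, in R
    m,s=avg(n);th,k=theta(read_camera("side")[0],pr+dth)
        ~~~^^^
  File "h.py", line 20, in avg
    read_camera("side");s=state();L.append(np.r_[s["ft_force"],s["moment"]])
    ~~~~~~~~~~~^^^^^^^^
ValueError: 200 camera calls are used up
```

```bash
cat >> h.py <<'E'
def thest(psi,d):
    return np.degrees(np.arctan(np.tan(np.radians(psi-(4.5 if d>0 else -7)))*np.cos(t)))
def S(d,log=True):
    s=state();psi=np.degrees(s["tcp_rot"][2])-59.2;th=thest(psi,d)
    r=[th,*s["ft_force"],*s["moment"],*s["eef_pos"],s["tcp_rot"][2]]
    lg=json.load(open("log.json"));lg.append(r);json.dump(lg,open("log.json","w"))
    print(len(lg)-1,"th~",round(th,1),"psi",round(psi,1),"F",np.round(s["ft_force"],1),"M",np.round(s["moment"],3),"tau",torque(np.array(r[1:7]),s),np.round(s["eef_pos"],1),"op",round(s["opening"],3),"g",round(s["grip_force"],1),"q",np.round(s["joints"],2),"t",s["t"])
E
python3 -c "
from h import *
S(-1)"
python3 fit.py "{13:-1,14:-1,15:-1,16:-1,17:1,18:1,19:1,20:1,23:1,24:1,25:-1,26:-1}"
```

```text
26 th~ 7.2 psi 2.4 F [-8.5 -9.9 13. ] M [-1.813  1.662  0.349] tau [-0.084 -0.057  0.126  0.197] [492.4 294.4 127.6] op 0.146 g 30.0 q [ 0.42  0.49  1.76 -0.    0.9   0.92] t 29.6667
13 7.1 -1 [-5.1 -5.3  9.4] [np.float64(0.074), np.float64(0.085), np.float64(0.096)]
14 -0.7 -1 [-4.2 -4.8  9.3] [np.float64(0.056), np.float64(0.063), np.float64(0.071)]
15 -8.1 -1 [ 1.7  4.1 -6. ] [np.float64(0.007), np.float64(0.012), np.float64(0.016)]
16 -15.3 -1 [ 0.1  4.3 -3.9] [np.float64(-0.025), np.float64(-0.011), np.float64(0.002)]
17 -6.1 1 [  1.9 -13.1   3.9] [np.float64(0.026), np.float64(-0.027), np.float64(-0.081)]
18 2.0 1 [  0.8 -13.2   8.2] [np.float64(-0.01), np.float64(-0.058), np.float64(-0.105)]
19 6.9 1 [ 2.4 -6.1  7.5] [np.float64(-0.065), np.float64(-0.099), np.float64(-0.132)]
20 14.6 1 [ 2.3 -8.   9.3] [np.float64(-0.036), np.float64(-0.075), np.float64(-0.114)]
23 24.4 1 [-3.8 -3.9  1.9] [np.float64(-0.122), np.float64(-0.114), np.float64(-0.105)]
24 41.7 1 [-1.5 -4.2 -0.2] [np.float64(-0.043), np.float64(-0.048), np.float64(-0.054)]
25 30.6 -1 [ -9.4 -14.6  10.7] [np.float64(0.275), np.float64(0.279), np.float64(0.283)]
26 7.2 -1 [-8.5 -9.9 13. ] [np.float64(0.203), np.float64(0.217), np.float64(0.231)]
x [ 2.32433e+02 -7.26400e+00  1.65000e-01 -5.40000e-02  2.32000e-01] sd [2.466 1.194 0.006 0.005 0.017]
res [-0.021 -0.016 -0.059 -0.024  0.029 -0.     0.012 -0.012  0.007 -0.037
  0.008  0.104]
amp 0.2381884218563397 phi 166.8662899364611 => bar angle for heavy down -166.8662899364611
```

Call:
servo_tool:
  moves: [0,0,0,0.025,0,0.001,0.001,-0.001,0.05,0,0.001,0.001,-0.001,0.075,0,0.002,0.002,-0.002,0.1,0,0.002,0.002,-0.002,0.125,0,0.002,0.003,-0.002,0.15,0,0.002,0.003,-0.002,0.17,0,0.002,0.003,-0.002,0.18,0,0.002,0.003,-0.002,0.185,0,0.002,0.003,-0.002,0.19,0]

```text
t: 30.5
eef_pos: [495.0, 295.0, 127.2]
tcp_rot: [3.14, 0.002, 1.672]
ft_force: [-0.0, -14.3, 8.8]
opening: 0.144
grip_force: 34.1
```

```bash
python3 -c "
from h import *
S(1)"
```

```text
27 th~ 25.7 psi 36.6 F [ -0.  -14.3   8.8] M [-2.8   -0.164 -0.298] tau [ 0.874  0.784  0.168 -0.067] [495.  295.  127.2] op 0.144 g 34.1 q [ 0.42  0.49  1.75 -0.    0.9   0.32] t 30.5
```

Call:
servo_tool:
  moves: [0,0,0,0.02,0,0,0,0,0.04,0,0,0,0,0.06,0,0,0,0,0.08,0,0,0,0,0.085,0,0,0,0,0.09,0]

```text
t: 31.0
eef_pos: [495.4, 295.1, 127.2]
tcp_rot: [3.14, 0.003, 1.955]
ft_force: [1.3, -14.5, 8.4]
opening: 0.139
grip_force: 34.0
```

```bash
python3 -c "
from h import *
S(1)"
```

```text
28 th~ 40.7 psi 52.8 F [  1.3 -14.5   8.4] M [-2.664 -0.374 -0.177] tau [ 1.051  0.946  0.225 -0.051] [495.4 295.1 127.2] op 0.139 g 34.0 q [ 0.42  0.49  1.75 -0.    0.89  0.04] t 31.0
```

Call:
servo_tool:
  moves: [0,0,0,-0.02,0.35,0,0,0,-0.04,0.35,0,0,0,-0.05,0.35,0,0,0,-0.05,0.35,0,0,0,-0.05,0.35]

```text
t: 31.42
eef_pos: [494.6, 296.8, 126.4]
tcp_rot: [3.141, -0.0, 1.798]
ft_force: [-0.0, -0.5, 0.3]
opening: 0.345
grip_force: 0.0
```

```bash
python3 -c "
from h import *
S(1)"
```

```text
29 th~ 32.1 psi 43.8 F [-0.  -0.5  0.3] M [-0.11  -0.039 -0.03 ] tau [0.037 0.035 0.015 0.007] [494.6 296.8 126.4] op 0.345 g 0.0 q [0.43 0.5  1.75 0.   0.89 0.2 ] t 31.4167
```

Call:
servo_tool:
  moves: [0.004,0.005,0,0,0.3,0.004,0.005,0,0,0.2,0.004,0.005,0,0,0.1,0.004,0.005,0,0,0,0.004,0.005,0,0,0,0.004,0.005,0,0,0,0.004,0.005,0,0,0]

```text
t: 32.0
eef_pos: [493.6, 298.2, 126.1]
tcp_rot: [-3.137, 0.0, 1.798]
ft_force: [-10.6, -1.2, 4.8]
opening: 0.161
grip_force: 28.1
```

```bash
python3 -c "
from h import *
S(1)"
```

```text
30 th~ 32.1 psi 43.8 F [-10.6  -1.2   4.8] M [-0.345  2.044 -0.039] tau [-1.147 -1.042 -0.323 -0.049] [493.6 298.2 126.1] op 0.161 g 28.1 q [0.43 0.5  1.75 0.   0.9  0.2 ] t 32.0
```

Call:
servo_tool:
  moves: [-0.002,0,0,0.015,0,-0.004,0,0,0.03,0,-0.005,0,0,0.045,0,-0.005,-0.001,0,0.06,0,-0.005,-0.001,0,0.075,0,-0.005,-0.001,0,0.09,0,-0.005,-0.001,0,0.1,0,-0.005,-0.001,0,0.11,0]

```text
t: 32.67
eef_pos: [493.9, 297.7, 125.4]
tcp_rot: [-3.14, 0.0, 2.145]
ft_force: [2.2, -0.8, -9.5]
opening: 0.162
grip_force: 29.4
```

```bash
python3 -c "
from h import *
S(1)"
```

```text
31 th~ 52.1 psi 63.7 F [ 2.2 -0.8 -9.5] M [-0.41  -0.639 -0.253] tau [0.328 0.3   0.11  0.038] [493.9 297.7 125.4] op 0.162 g 29.4 q [ 0.43  0.5   1.75 -0.    0.89 -0.15] t 32.6667
```

Call:
servo_tool:
  moves: [0,0,0,0,0.35,0,0,0,-0.02,0.35,0.003,0.003,0.01,-0.02,0.35,0.003,0.003,0.023,-0.02,0.35,0.003,0.003,0.023,-0.02,0.35,0.003,0.003,0.023,-0.02,0.2,0.003,0.003,0.023,-0.02,0.1,0.003,0.003,0.023,-0.02,0,0.003,0.003,0.023,-0.02,0,0.003,0.003,0.023,-0.02,0]

```text
t: 33.5
eef_pos: [495.1, 299.3, 135.3]
tcp_rot: [-3.141, -0.0, 2.08]
ft_force: [-0.2, -0.8, 0.1]
opening: 0.056
grip_force: 0.1
```

```bash
python3 -c "
from h import *
S(1)"
```

```text
32 th~ 48.1 psi 60.0 F [-0.2 -0.8  0.1] M [-0.076  0.044 -0.057] tau [-0.041 -0.044 -0.062 -0.068] [495.1 299.3 135.3] op 0.056 g 0.1 q [ 0.43  0.49  1.74  0.    0.92 -0.08] t 33.5
```

Call:
servo_tool:
  moves: [0,0,0,0,0,0,0,0,0,0,0,0,0,0,0]

```text
t: 33.75
eef_pos: [494.9, 299.1, 135.5]
tcp_rot: [-3.141, 0.0, 2.08]
ft_force: [-1.7, -3.1, 3.1]
opening: 0.002
grip_force: 5.8
```

```bash
python3 -c "
from h import *
S(1)
L=json.load(open('log.json'))
for r in L[-6:]:
    q=np.array(r[7:10])-(C+[.7,.3,.5]);print(np.round([q@X,q@Y,q@A],1), 'grasp',np.round([(q+[0,0,19])@X,(q+[0,0,19])@Y,(q+[0,0,19])@A],1))"
```

```text
33 th~ 48.1 psi 60.0 F [-1.7 -3.1  3.1] M [-0.6    0.523 -0.004] tau [-0.093 -0.095 -0.108 -0.112] [494.9 299.1 135.5] op 0.002 g 5.8 q [ 0.43  0.49  1.74 -0.    0.92 -0.08] t 33.75
[-13.6  -1.3  11.2] grasp [-1.4 -1.3 25.7]
[-13.3   0.3   9.8] grasp [-1.   0.3 24.4]
[-13.    1.8   9.1] grasp [-0.8  1.8 23.7]
[-13.7   1.4   8.8] grasp [-1.4  1.4 23.4]
[-5.7  1.2 15.1] grasp [ 6.5  1.2 29.7]
[-5.8  1.2 15.5] grasp [ 6.4  1.2 30. ]
```

```bash
python3 - <<'E'
from h import *
c=get_calibration("side")
def pj(P):
    q=c["K"]@(c["R"]@np.array(P,float)+c["t"]);q=q[:2]/q[2];return np.round(((q-[250,160])*4),0)
for dz in(0,10,20,30):print(dz,pj([496,297.2,151.2+dz]),pj([490.3,296.7,133.7+dz]))
print("bar top ends th=18.8",[pj(C+32*A+s*25*(np.cos(.328)*X+np.sin(.328)*Y)) for s in(1,-1)])
E
```

```text
0 [294. 270.] [283. 302.]
10 [293. 253.] [283. 285.]
20 [293. 235.] [283. 268.]
30 [293. 218.] [282. 251.]
bar top ends th=18.8 [array([280., 227.]), array([297., 325.])]
```

Call:
servo_tool:
  moves: [0,0,0.03,0,0,0.003,0,0.05,0,0.32,0.003,0,0.05,0,0.32,0.003,0,0.05,0,0.32,0.003,0,0.03,0,0.32,0.003,0,0.01,0,0.32,0.003,0,-0.01,0,0.32,0.003,0,-0.02,0,0.32,0.003,0,-0.03,0,0.32,0.003,0,-0.035,0,0.32,0.003,0,-0.035,0,0.32]

```text
t: 34.67
eef_pos: [496.2, 299.3, 120.8]
tcp_rot: [-3.141, -0.0, 2.08]
ft_force: [-0.4, -0.1, 0.0]
opening: 0.319
grip_force: 0.0
```

```bash
python3 -c "
from h import *
S(1)"
```

```text
34 th~ 48.1 psi 60.0 F [-0.4 -0.1  0. ] M [-0.048  0.048 -0.025] tau [-0.033 -0.03  -0.011 -0.003] [496.2 299.3 120.8] op 0.319 g 0.0 q [ 0.43  0.51  1.75  0.    0.89 -0.08] t 34.6667
```

No contact on the way down. Close and feel.

Call:
servo_tool:
  moves: [0,0,0,0,0.2,0,0,0,0,0.1,0,0,0,0,0,0,0,0,0,0,0,0,0,0,0,0,0,0,0,0]

```text
t: 35.17
eef_pos: [494.4, 298.2, 121.5]
tcp_rot: [-3.137, -0.0, 2.08]
ft_force: [-8.4, -6.6, 4.2]
opening: 0.189
grip_force: 28.0
```

```bash
python3 -c "
from h import *
S(1)"
```

```text
35 th~ 48.1 psi 60.0 F [-8.4 -6.6  4.2] M [-1.215  1.618 -0.114] tau [-0.634 -0.587 -0.264 -0.141] [494.4 298.2 121.5] op 0.189 g 28.0 q [ 0.43  0.5   1.75 -0.    0.89 -0.08] t 35.1667
```

Call:
servo_tool:
  moves: [-0.001,-0.001,0.001,0.02,0,-0.002,-0.001,0.001,0.04,0,-0.003,-0.002,0.001,0.06,0,-0.004,-0.002,0.001,0.08,0,-0.004,-0.003,0.001,0.1,0,-0.004,-0.003,0.001,0.12,0,-0.004,-0.003,0.001,0.135,0,-0.004,-0.003,0.001,0.145,0,-0.004,-0.003,0.001,0.15,0]

```text
t: 35.92
eef_pos: [493.6, 297.0, 121.9]
tcp_rot: [-3.139, -0.001, 2.553]
ft_force: [-6.4, -7.3, 2.8]
opening: 0.177
grip_force: 31.7
```

```bash
python3 -c "
from h import *
S(1)"
```

```text
36 th~ 80.3 psi 87.1 F [-6.4 -7.3  2.8] M [-1.314  0.731 -0.208] tau [-0.153 -0.132  0.015  0.071] [493.6 297.  121.9] op 0.177 g 31.7 q [ 0.43  0.5   1.75 -0.    0.89 -0.55] t 35.9167
```

Call:
servo_tool:
  moves: [0,0.001,-0.004,0.01,0,0.001,0.002,-0.008,0.025,0,0.001,0.002,-0.01,0.045,0,0.001,0.002,-0.01,0.065,0,0.001,0.002,-0.01,0.085,0,0.001,0.002,-0.01,0.1,0,0.001,0.002,-0.01,0.11,0,0.001,0.002,-0.01,0.12,0]

```text
t: 36.58
eef_pos: [494.1, 296.7, 120.4]
tcp_rot: [-3.138, -0.001, 2.93]
ft_force: [-12.5, -19.7, 29.6]
opening: 0.188
grip_force: 32.6
```

```bash
python3 -c "
from h import *
S(1)"
```

```text
37 th~ -71.7 psi 108.7 F [-12.5 -19.7  29.6] M [-3.662  1.996 -0.273] tau [-0.116 -0.109 -0.058 -0.039] [494.1 296.7 120.4] op 0.188 g 32.6 q [ 0.43  0.5   1.76 -0.    0.88 -0.93] t 36.5833
```

Call:
servo_tool:
  moves: [0,0,0.004,0,0,-0.001,-0.002,0.009,0.01,0,-0.002,-0.003,0.01,0.025,0,-0.002,-0.003,0.01,0.04,0,-0.002,-0.003,0.01,0.06,0,-0.002,-0.003,0.01,0.075,0,-0.002,-0.003,0.01,0.085,0,-0.002,-0.003,0.01,0.09,0]

```text
t: 37.25
eef_pos: [492.9, 295.3, 122.5]
tcp_rot: [-3.138, -0.004, -3.07]
ft_force: [-8.1, -16.6, 11.6]
opening: 0.167
grip_force: 30.3
```

```bash
python3 -c "
from h import *
S(1)"
```

```text
38 th~ -52.6 psi -235.1 F [ -8.1 -16.6  11.6] M [-3.045  1.315 -0.192] tau [ 0.158  0.14   0.012 -0.037] [492.9 295.3 122.5] op 0.167 g 30.3 q [ 0.43  0.5   1.76 -0.    0.89 -1.21] t 37.25
```

Call:
servo_tool:
  moves: [0,0,0.002,0,0.32,0,0,0.004,0,0.32,0.001,0,0.004,-0.02,0.32,0.001,0,0.004,-0.02,0.32]

```text
t: 37.58
eef_pos: [495.0, 297.9, 123.9]
tcp_rot: [3.141, 0.001, -3.138]
ft_force: [0.6, -0.1, 0.8]
opening: 0.312
grip_force: 0.0
```

```bash
python3 -c "
from h import *
S(1)"
```

```text
39 th~ -56.9 psi -239.0 F [ 0.6 -0.1  0.8] M [-0.003 -0.019  0.035] tau [ 0.046  0.039 -0.011 -0.029] [495.  297.9 123.9] op 0.312 g 0.0 q [ 0.43  0.5   1.75  0.    0.89 -1.15] t 37.5833
```

Call:
servo_tool:
  moves: [0.002,0.003,-0.004,0,0.32,0.003,0.003,-0.007,0,0.3,0.003,0.003,-0.007,0,0.2,0.003,0.003,-0.007,0,0.1,0.003,0.003,-0.007,0,0,0.003,0.003,-0.007,0,0,0.003,0.003,-0.007,0,0]

```text
t: 38.17
eef_pos: [495.9, 296.8, 120.4]
tcp_rot: [-3.138, -0.001, -3.134]
ft_force: [2.0, -13.9, 1.1]
opening: 0.196
grip_force: 28.4
```

```bash
python3 -c "
from h import *
S(1)"
```

```text
40 th~ -56.7 psi -238.7 F [  2.  -13.9   1.1] M [-2.611 -0.343  0.148] tau [1.292 1.184 0.443 0.161] [495.9 296.8 120.4] op 0.196 g 28.4 q [ 0.43  0.51  1.75 -0.    0.89 -1.15] t 38.1667
```

Call:
servo_tool:
  moves: [0,-0.002,0,0.02,0,0,-0.004,0,0.04,0,0,-0.006,0,0.06,0,0,-0.006,0,0.08,0,0,-0.006,0,0.1,0,0,-0.006,0,0.12,0,0,-0.006,0,0.14,0,0,-0.006,0,0.16,0,0,-0.006,0,0.175,0,0,-0.006,0,0.185,0,0,-0.006,0,0.19,0]

```text
t: 39.08
eef_pos: [495.5, 295.2, 122.2]
tcp_rot: [-3.14, -0.001, -2.536]
ft_force: [-6.2, -13.4, 20.2]
opening: 0.161
grip_force: 30.0
```

```bash
python3 -c "
from h import *
S(1)"
```

```text
41 th~ -23.0 psi -204.5 F [ -6.2 -13.4  20.2] M [-2.021  1.018 -0.251] tau [-0.062 -0.081 -0.211 -0.26 ] [495.5 295.2 122.2] op 0.161 g 30.0 q [ 0.42  0.5   1.75 -0.    0.89 -1.75] t 39.0833
```

Call:
servo_tool:
  moves: [0,0,0.002,0,0.3,0,0,0.002,0,0.3,0,0,0.002,-0.01,0.3,0,0,0.002,-0.01,0.3]

```text
t: 39.42
eef_pos: [496.0, 296.7, 121.3]
tcp_rot: [3.141, 0.0, -2.571]
ft_force: [0.4, -0.2, -0.4]
opening: 0.293
grip_force: 0.0
```

```bash
python3 -c "
from h import *
S(1)"
```

```text
42 th~ -24.7 psi -206.5 F [ 0.4 -0.2 -0.4] M [ 0.122  0.024 -0.014] tau [-0.058 -0.063 -0.1   -0.114] [496.  296.7 121.3] op 0.293 g 0.0 q [ 0.42  0.5   1.75  0.    0.88 -1.72] t 39.4167
```

Now centre, go deeper and close.

Call:
servo_tool:
  moves: [0.001,0.004,-0.006,0,0.3,0.001,0.006,-0.013,0,0.3,0.001,0.006,-0.013,0,0.3,0.001,0.006,-0.013,0,0.2,0.001,0.006,-0.013,0,0.1,0.001,0.006,-0.013,0,0,0.001,0.006,-0.013,0,0,0.001,0.006,-0.013,0,0]

```text
t: 40.08
eef_pos: [497.1, 298.2, 116.3]
tcp_rot: [-3.14, 0.001, -2.569]
ft_force: [5.1, -5.8, -2.9]
opening: 0.183
grip_force: 28.5
```

```bash
python3 -c "
from h import *
S(1)"
```

```text
43 th~ -24.6 psi -206.4 F [ 5.1 -5.8 -2.9] M [-0.768 -0.67   0.214] tau [ 0.906  0.816  0.198 -0.037] [497.1 298.2 116.3] op 0.183 g 28.5 q [ 0.43  0.51  1.75 -0.    0.87 -1.72] t 40.0833
```

Call:
servo_tool:
  moves: [0.001,-0.001,0,0.02,0,0.002,-0.002,0,0.04,0,0.002,-0.002,0,0.06,0,0.002,-0.002,0,0.08,0,0.002,-0.002,0,0.095,0,0.002,-0.002,0,0.105,0,0.002,-0.002,0,0.11,0]

```text
t: 40.67
eef_pos: [496.7, 298.1, 116.7]
tcp_rot: [3.141, -0.0, -2.222]
ft_force: [-3.7, -1.7, 6.9]
opening: 0.153
grip_force: 29.5
```

```bash
python3 -c "
from h import *
S(1)"
```

```text
44 th~ -8.5 psi -186.5 F [-3.7 -1.7  6.9] M [ 0.087  0.773 -0.057] tau [-0.536 -0.508 -0.311 -0.236] [496.7 298.1 116.7] op 0.153 g 29.5 q [ 0.43  0.51  1.75  0.    0.88 -2.06] t 40.6667
```

Call:
servo_tool:
  moves: [0,0,0,0.015,0,0,0,0,0.03,0,0,0,0,0.045,0,0,0,0,0.06,0,0,0,0,0.075,0,0,0,0,0.085,0,0,0,0,0.09,0]

```text
t: 41.25
eef_pos: [496.6, 298.6, 116.2]
tcp_rot: [3.14, 0.001, -1.941]
ft_force: [-4.6, 2.8, 1.3]
opening: 0.158
grip_force: 31.5
```

```bash
python3 -c "
from h import *
S(1)"
```

```text
45 th~ 3.9 psi -170.4 F [-4.6  2.8  1.3] M [ 0.685  0.394 -0.554] tau [-0.958 -0.893 -0.443 -0.271] [496.6 298.6 116.2] op 0.158 g 31.5 q [ 0.43  0.51  1.75  0.    0.88 -2.35] t 41.25
```

```bash
cat >> h.py <<'E'
def S2(d):
    s=state();psi=(np.degrees(s["tcp_rot"][2])-59.2)%360
    m=np.r_[s["ft_force"],s["moment"]]
    with open("log2.txt","a") as f:f.write(json.dumps([d,psi,*m,*s["eef_pos"],s["tau"][5],s["opening"]])+"\n")
    print(d,"psi",round(psi,1),"F",np.round(m[:3],1),"M",np.round(m[3:],2),"tau200/210",torque(m,s)[3],"t6",round(s["tau"][5],3),"op",round(s["opening"],3),"pos",np.round(s["eef_pos"],1),"t",s["t"])
E
python3 -c "
from h import *
S2(1)"
```

```text
1 psi 189.6 F [-4.6  2.8  1.3] M [ 0.68  0.39 -0.55] tau200/210 -0.271 t6 -0.637 op 0.158 pos [496.6 298.6 116.2] t 41.25
```

Call:
servo_tool:
  moves: [0,0,0,-0.02,0,0,0,0,-0.04,0,0,0,0,-0.06,0,0,0,0,-0.08,0,0,0,0,-0.095,0,0,0,0,-0.105,0,0,0,0,-0.11,0]

```text
t: 41.83
eef_pos: [496.2, 297.6, 116.6]
tcp_rot: [3.141, -0.002, -2.288]
ft_force: [-6.4, -3.5, 8.5]
opening: 0.153
grip_force: 31.2
```

```bash
python3 -c "
from h import *
S2(-1)"
```

```text
-1 psi 169.7 F [-6.4 -3.5  8.5] M [-0.43  1.38  0.54] tau200/210 0.206 t6 0.571 op 0.153 pos [496.2 297.6 116.6] t 41.8333
```

Call:
servo_tool:
  moves: [0,0,0,0,0]

```text
t: 41.92
eef_pos: [496.1, 297.6, 116.5]
tcp_rot: [3.141, -0.002, -2.287]
ft_force: [-5.7, -4.2, 6.9]
opening: 0.156
grip_force: 31.1
```

```bash
python3 -c "
from h import *
S2(-1)"
```

```text
-1 psi 169.8 F [-5.7 -4.2  6.9] M [-0.31  1.29  0.53] tau200/210 0.107 t6 0.857 op 0.156 pos [496.1 297.6 116.5] t 41.9167
```

Call:
servo_tool:
  moves: [0,0,0,-0.02,0,0,0,0,-0.04,0,0,0,0,-0.06,0,0,0,0,-0.07,0,0,0,0,-0.08,0]

```text
t: 42.33
eef_pos: [495.7, 297.1, 117.0]
tcp_rot: [-3.141, -0.004, -2.539]
ft_force: [-10.4, -10.1, 16.2]
opening: 0.175
grip_force: 33.8
```

```bash
python3 -c "
from h import *
S2(-1)"
```

```text
-1 psi 155.3 F [-10.4 -10.1  16.2] M [-1.22  2.16  0.58] tau200/210 0.07 t6 0.108 op 0.175 pos [495.7 297.1 117. ] t 42.3333
```

Call:
servo_tool:
  moves: [0,0,0,0,0]

```text
t: 42.42
eef_pos: [495.6, 297.0, 117.0]
tcp_rot: [-3.141, -0.004, -2.539]
ft_force: [-10.0, -9.1, 14.9]
opening: 0.176
grip_force: 33.4
```

```bash
python3 -c "
from h import *
S2(-1)"
```

```text
-1 psi 155.3 F [-10.   -9.1  14.9] M [-1.06  1.99  0.56] tau200/210 0.112 t6 1.098 op 0.176 pos [495.6 297.  117. ] t 42.4167
```

```bash
cat > fit2.py <<'E'
from h import *
from scipy.optimize import least_squares
L=np.array(json.load(open("log.json")));C2=C+[.7,.3,.5]
D={0:-1,6:1,7:1,13:-1,14:-1,15:-1,16:-1,17:1,18:1,19:1,20:1,23:1,24:1,25:-1}
rows=[(L[i][0],d,L[i][1:4],L[i][4:7]-[-.1,.08,0],L[i][7:10],.03) for i,d in D.items()]
late=[(171.6,1,L[44]),(183.9,1,L[45])]
lr=[(th,d,r[1:4],r[4:7]-[.1,0,0],r[7:10],.05) for th,d,r in late]
Q=[json.loads(x) for x in open("log2.txt")][1:]
for q in Q:
    if q[0]==1: th=q[1]-4.5
    else: th=q[1]+5.5
    th=180+np.degrees(np.arctan(np.tan(np.radians(th-180))*.766))
    lr.append((th,q[0],np.array(q[2:5]),np.array(q[5:8])-[.1,0,0],np.array(q[8:11]),.05))
def run(rows,amp=(.125,.015)):
    def f(x):
        Lz,w,v,fr,a,u=x;o=[(Lz-205)/7,w/2,v/3,(fr-.17)/.02,(a-amp[0])/amp[1]]
        for th,d,F,M,p,sd in rows:
            ta=(M+np.cross((p+[0,0,Lz]+w*Y+v*X-C2)/1000,F))@A
            o.append((ta+d*fr-a*np.sin(np.radians(th)-u))/sd)
        return np.array(o)
    best=min((least_squares(f,[205,0,0,.17,amp[0],u0],loss="soft_l1") for u0 in np.radians(range(0,360,45))),key=lambda s:s.cost)
    cov=np.linalg.inv(best.jac.T@best.jac);x=best.x
    print("L,w,v,f,amp",np.round(x[:5],3),"unstable at",round(np.degrees(x[5])%360,1),"sd",round(np.degrees(cov[5,5]**.5),1),"cost",round(best.cost,2),"-> heavy down at",round((np.degrees(x[5])+180)%360,1))
    print(" res",np.round(f(x)[5:],1))
    for uu in range(0,360,30):
        s=least_squares(lambda y:f(np.r_[y,np.radians(uu)]),[205,0,0,.17,amp[0]],loss="soft_l1");print((uu+180)%360,round(s.cost,1),end=" | ")
    print()
run(rows);run(lr);run(rows+lr)
E
python3 fit2.py
```

```text
L,w,v,f,amp [ 2.18436e+02 -3.09000e+00  2.20000e+00  1.27000e-01  1.31000e-01] unstable at 14.3 sd 6.1 cost 10.85 -> heavy down at 194.3
 res [ 1.8  1.   0.1 -0.3 -0.6 -2.1 -1.8  1.2  0.2 -0.3 -0.4 -0.2 -0.2  3.3]
180 13.0 | 210 14.1 | 240 20.8 | 270 22.2 | 300 22.7 | 330 22.8 | 0 22.5 | 30 23.3 | 60 23.4 | 90 23.3 | 120 22.8 | 150 20.8 | 
L,w,v,f,amp [2.05611e+02 3.80000e-02 1.74000e-01 1.79000e-01 1.25000e-01] unstable at 183.9 sd 14.9 cost 1.67 -> heavy down at 3.9
 res [ 0.2 -0.9  1.7 -0.3 -0.5  0.4]
180 2.7 | 210 5.4 | 240 7.4 | 270 7.8 | 300 6.5 | 330 3.8 | 0 1.7 | 30 2.8 | 60 4.6 | 90 5.1 | 120 4.0 | 150 2.1 | 
L,w,v,f,amp [ 2.2138e+02 -4.0580e+00  2.3280e+00  1.4100e-01  1.3200e-01] unstable at 12.6 sd 6.7 cost 13.99 -> heavy down at 192.6
 res [ 1.4  1.1  0.1 -0.8 -1.1 -2.7 -2.2  0.8 -0.1 -0.3 -0.5  0.1  0.   2.5
 -1.3 -0.6  2.4  0.  -0.9  0. ]
180 15.7 | 210 17.6 | 240 25.1 | 270 27.0 | 300 27.7 | 330 28.0 | 0 28.1 | 30 28.1 | 60 28.1 | 90 27.7 | 120 26.9 | 150 24.3 |
```

```bash
cat >> fit2.py <<'E'
print("--- with mid")
mid=[(L_[0],1,L[i][1:4],L[i][4:7]-b,L[i][7:10],.06) for i,L_,b in((31,(51,),[-.08,.05,0]),(36,(81,),[-.05,.02,0]),(37,(104,),[-.02,0,0]),(38,(125,),[0,-.02,.02]),(41,(156,),[.1,0,0]))]
run(mid);run(rows+lr+mid);run(lr+mid)
E
python3 fit2.py | sed -n '/mid/,$p'
```

```text
--- with mid
L,w,v,f,amp [ 2.0473e+02 -9.2300e-01 -7.7000e-02  1.5800e-01  1.3300e-01] unstable at 331.7 sd 25.4 cost 2.31 -> heavy down at 151.7
 res [ 1.   1.6  0.3  0.5 -1. ]
180 3.3 | 210 5.3 | 240 7.6 | 270 10.0 | 300 12.2 | 330 13.5 | 0 13.5 | 30 12.0 | 60 9.5 | 90 6.5 | 120 3.7 | 150 2.3 | 
L,w,v,f,amp [ 2.19917e+02 -4.82200e+00  2.27100e+00  1.45000e-01  1.30000e-01] unstable at 9.1 sd 7.0 cost 17.91 -> heavy down at 189.1
 res [ 0.9  1.   0.1 -1.2 -1.5 -3.1 -2.7  0.8 -0.1 -0.2 -0.4 -0.1 -0.1  2.
 -1.1 -0.5  2.4  0.1 -0.9  0.   0.7  1.5 -0.3 -1.4 -2.8]
180 18.8 | 210 22.8 | 240 30.5 | 270 32.2 | 300 32.8 | 330 32.9 | 0 32.3 | 30 32.8 | 60 33.0 | 90 32.6 | 120 31.3 | 150 27.6 | 
L,w,v,f,amp [ 2.04196e+02 -8.99000e-01 -2.29000e-01  1.66000e-01  1.32000e-01] unstable at 339.0 sd 11.9 cost 4.4 -> heavy down at 159.0
 res [-0.1 -0.1  2.4  0.4 -0.9 -0.   1.2  1.7  0.2  0.4 -1.2]
180 6.1 | 210 11.1 | 240 15.2 | 270 16.9 | 300 17.4 | 330 17.3 | 0 16.2 | 30 16.0 | 60 15.2 | 90 13.3 | 120 8.9 | 150 4.7 |
```

Call:
servo_tool:
  moves: [0,0,0,0.02,0,0,0,0,0.04,0,0,0,0,0.06,0,0,0,0,0.08,0,0,0,0,0.09,0,0,0,0,0.1,0]

```text
t: 42.92
eef_pos: [496.5, 297.6, 116.7]
tcp_rot: [3.141, -0.001, -2.222]
ft_force: [-4.8, -4.4, 8.5]
opening: 0.152
grip_force: 29.5
```

```bash
python3 -c "
from h import *
S2(1)"
```

```text
1 psi 173.5 F [-4.8 -4.4  8.5] M [-0.38  1.07 -0.04] tau200/210 -0.295 t6 0.467 op 0.152 pos [496.5 297.6 116.7] t 42.9167
```

Call:
servo_tool:
  moves: [0,0,0,0,0]

```text
t: 43.0
eef_pos: [496.5, 297.7, 116.7]
tcp_rot: [3.141, -0.001, -2.222]
ft_force: [-5.5, -4.8, 7.7]
opening: 0.153
grip_force: 29.7
```

```bash
python3 -c "
from h import *
S2(1)"
```

```text
1 psi 173.5 F [-5.5 -4.8  7.7] M [-0.42  1.16  0.06] tau200/210 -0.199 t6 -0.477 op 0.153 pos [496.5 297.7 116.7] t 43.0
```

Call:
servo_tool:
  moves: [0,0,0,0,0]

```text
t: 43.08
eef_pos: [496.4, 297.7, 116.7]
tcp_rot: [3.141, -0.001, -2.224]
ft_force: [-4.8, -4.0, 6.7]
opening: 0.15
grip_force: 29.7
```

```bash
python3 -c "
from h import *
S2(1)"
```

```text
1 psi 173.4 F [-4.8 -4.   6.7] M [-0.49  1.12  0.1 ] tau200/210 -0.152 t6 -0.012 op 0.15 pos [496.4 297.7 116.7] t 43.0833
```

Call:
servo_tool:
  moves: [0,0,0,0.02,0,0,0,0,0.04,0,0,0,0,0.06,0,0,0,0,0.08,0,0,0,0,0.09,0,0,0,0,0.1,0]

```text
t: 43.58
eef_pos: [496.3, 298.2, 116.1]
tcp_rot: [3.14, -0.001, -1.909]
ft_force: [-4.4, 0.1, -0.4]
opening: 0.16
grip_force: 31.3
```

```bash
python3 -c "
from h import *
S2(1)"
```

```text
1 psi 191.4 F [-4.4  0.1 -0.4] M [ 0.23  0.5  -0.61] tau200/210 -0.393 t6 -0.057 op 0.16 pos [496.3 298.2 116.1] t 43.5833
```

Call:
servo_tool:
  moves: [0,0,0,0,0]

```text
t: 43.67
eef_pos: [496.3, 298.2, 116.1]
tcp_rot: [3.14, -0.001, -1.909]
ft_force: [-5.9, -0.3, 0.9]
opening: 0.162
grip_force: 31.2
```

```bash
python3 -c "
from h import *
S2(1)"
```

```text
1 psi 191.4 F [-5.9 -0.3  0.9] M [ 0.24  0.53 -0.53] tau200/210 -0.236 t6 -1.093 op 0.162 pos [496.3 298.2 116.1] t 43.6667
```

Call:
servo_tool:
  moves: [0,0,0,0,0]

```text
t: 43.75
eef_pos: [496.3, 298.2, 116.1]
tcp_rot: [3.14, -0.001, -1.911]
ft_force: [-5.1, 0.5, 0.1]
opening: 0.158
grip_force: 31.2
```

```bash
python3 -c "
from h import *
S2(1)"
```

```text
1 psi 191.3 F [-5.1  0.5  0.1] M [ 0.22  0.51 -0.52] tau200/210 -0.232 t6 -0.634 op 0.158 pos [496.3 298.2 116.1] t 43.75
```

Call:
servo_tool:
  moves: [0,0,0,0.02,0,0,0,0,0.04,0,0,0,0,0.055,0,0,0,0,0.065,0]

```text
t: 44.08
eef_pos: [496.0, 297.5, 116.5]
tcp_rot: [3.139, -0.001, -1.704]
ft_force: [-7.6, -4.4, 7.2]
opening: 0.174
grip_force: 32.9
```

```bash
python3 -c "
from h import *
S2(1)"
```

```text
1 psi 203.2 F [-7.6 -4.4  7.2] M [-0.77  1.   -0.6 ] tau200/210 -0.288 t6 -0.292 op 0.174 pos [496.  297.5 116.5] t 44.0833
```

Call:
servo_tool:
  moves: [0,0,0,0,0]

```text
t: 44.17
eef_pos: [496.0, 297.5, 116.5]
tcp_rot: [3.139, -0.001, -1.705]
ft_force: [-7.9, -5.0, 6.0]
opening: 0.177
grip_force: 32.6
```

```bash
python3 -c "
from h import *
S2(1)"
```

```text
1 psi 203.1 F [-7.9 -5.   6. ] M [-0.69  1.06 -0.56] tau200/210 -0.319 t6 -1.144 op 0.177 pos [496.  297.5 116.5] t 44.1667
```

Call:
servo_tool:
  moves: [0,0,0,0,0]

```text
t: 44.25
eef_pos: [496.0, 297.5, 116.5]
tcp_rot: [3.139, -0.001, -1.706]
ft_force: [-8.4, -3.8, 5.8]
opening: 0.176
grip_force: 32.6
```

```bash
python3 -c "
from h import *
S2(1)"
```

```text
1 psi 203.0 F [-8.4 -3.8  5.8] M [-0.7   1.01 -0.52] tau200/210 -0.139 t6 -0.643 op 0.176 pos [496.  297.5 116.5] t 44.25
```

Call:
servo_tool:
  moves: [0,0,0,-0.02,0,0,0,0,-0.04,0,0,0,0,-0.06,0,0,0,0,-0.08,0,0,0,0,-0.1,0,0,0,0,-0.12,0,0,0,0,-0.13,0,0,0,0,-0.14,0]

```text
t: 44.92
eef_pos: [496.0, 297.6, 116.2]
tcp_rot: [3.14, -0.002, -2.147]
ft_force: [-4.4, -2.2, 0.7]
opening: 0.146
grip_force: 30.2
```

```bash
python3 -c "
from h import *
S2(-1)"
```

```text
-1 psi 177.8 F [-4.4 -2.2  0.7] M [0.01 1.05 0.49] tau200/210 0.089 t6 -0.027 op 0.146 pos [496.  297.6 116.2] t 44.9167
```

Call:
servo_tool:
  moves: [0,0,0,0,0]

```text
t: 45.0
eef_pos: [496.1, 297.6, 116.2]
tcp_rot: [3.14, -0.002, -2.147]
ft_force: [-4.2, -3.3, 3.4]
opening: 0.143
grip_force: 30.2
```

```bash
python3 -c "
from h import *
S2(-1)"
```

```text
-1 psi 177.8 F [-4.2 -3.3  3.4] M [-0.18  1.21  0.37] tau200/210 -0.118 t6 0.944 op 0.143 pos [496.1 297.6 116.2] t 45.0
```

Call:
servo_tool:
  moves: [0,0,0,0,0]

```text
t: 45.08
eef_pos: [496.1, 297.6, 116.2]
tcp_rot: [3.14, -0.002, -2.145]
ft_force: [-4.5, -3.9, 2.6]
opening: 0.149
grip_force: 30.2
```

```bash
python3 -c "
from h import *
S2(-1)"
```

```text
-1 psi 177.9 F [-4.5 -3.9  2.6] M [-0.21  1.16  0.35] tau200/210 -0.097 t6 0.457 op 0.149 pos [496.1 297.6 116.2] t 45.0833
```

Call:
servo_tool:
  moves: [0,0,0,-0.02,0,0,0,0,-0.04,0,0,0,0,-0.06,0,0,0,0,-0.08,0,0,0,0,-0.09,0,0,0,0,-0.1,0]

```text
t: 45.58
eef_pos: [495.6, 297.0, 116.7]
tcp_rot: [3.141, -0.004, -2.46]
ft_force: [-8.6, -10.0, 14.1]
opening: 0.171
grip_force: 33.0
```

```bash
python3 -c "
from h import *
S2(-1)"
```

```text
-1 psi 159.8 F [ -8.6 -10.   14.1] M [-1.3   2.01  0.66] tau200/210 0.069 t6 0.109 op 0.171 pos [495.6 297.  116.7] t 45.5833
```

Call:
servo_tool:
  moves: [0,0,0,0,0]

```text
t: 45.67
eef_pos: [495.6, 296.9, 116.7]
tcp_rot: [3.141, -0.004, -2.461]
ft_force: [-8.6, -9.5, 11.2]
opening: 0.166
grip_force: 32.6
```

```bash
python3 -c "
from h import *
S2(-1)"
```

```text
-1 psi 159.8 F [-8.6 -9.5 11.2] M [-1.1   1.86  0.53] tau200/210 0.013 t6 1.085 op 0.166 pos [495.6 296.9 116.7] t 45.6667
```

Call:
servo_tool:
  moves: [0,0,0,0,0]

```text
t: 45.75
eef_pos: [495.6, 296.9, 116.7]
tcp_rot: [3.141, -0.004, -2.459]
ft_force: [-9.1, -9.2, 12.3]
opening: 0.168
grip_force: 32.5
```

```bash
python3 -c "
from h import *
S2(-1)"
```

```text
-1 psi 159.9 F [-9.1 -9.2 12.3] M [-1.04  1.84  0.53] tau200/210 0.076 t6 0.634 op 0.168 pos [495.6 296.9 116.7] t 45.75
```

Call:
servo_tool:
  moves: [0,0,0,0,0.3,0,0,0,0,0.3,0,0,0,0.02,0.3,0,0,0,0.03,0.3,0,0,0,0.03,0.3]

```text
t: 46.17
eef_pos: [497.4, 298.3, 116.2]
tcp_rot: [3.142, 0.0, -2.364]
ft_force: [0.2, 1.3, -0.7]
opening: 0.297
grip_force: 0.0
```

```bash
python3 -c "
from h import *
S2(0)"
```

```text
0 psi 165.3 F [ 0.2  1.3 -0.7] M [0.09 0.08 0.03] tau200/210 0.002 t6 -0.682 op 0.297 pos [497.4 298.3 116.2] t 46.1667
```

Call:
servo_tool:
  moves: [0,0,0,0,0.3]

```text
t: 46.25
eef_pos: [497.3, 298.2, 116.2]
tcp_rot: [3.142, 0.0, -2.367]
ft_force: [0.1, -0.3, -0.1]
opening: 0.298
grip_force: 0.0
```

```bash
python3 -c "
from h import *
S2(0)"
```

```text
0 psi 165.2 F [ 0.1 -0.3 -0.1] M [ 0.12  0.14 -0.01] tau200/210 -0.151 t6 -0.201 op 0.298 pos [497.3 298.2 116.2] t 46.25
```

Call:
servo_tool:
  moves: [0,0,0,0,0.3]

```text
t: 46.33
eef_pos: [497.3, 298.2, 116.2]
tcp_rot: [3.142, 0.0, -2.367]
ft_force: [-0.2, 0.1, -0.0]
opening: 0.303
grip_force: 0.0
```

```bash
python3 -c "
from h import *
S2(0)"
```

```text
0 psi 165.2 F [-0.2  0.1 -0. ] M [0.01 0.07 0.04] tau200/210 0.018 t6 -0.016 op 0.303 pos [497.3 298.2 116.2] t 46.3333
```

Call:
servo_tool:
  moves: [0,0,0,0,0.3]

```text
t: 46.42
eef_pos: [497.2, 298.2, 116.2]
tcp_rot: [3.142, 0.0, -2.366]
ft_force: [-0.5, -0.0, -0.4]
opening: 0.301
grip_force: 0.0
```

```bash
python3 -c "
from h import *
S2(0)"
```

```text
0 psi 165.2 F [-0.5 -0.  -0.4] M [ 0.04  0.1  -0.07] tau200/210 -0.079 t6 0.013 op 0.301 pos [497.2 298.2 116.2] t 46.4167
```

Call:
servo_tool:
  moves: [0,0,0,0.02,0.3,0,0,0,0.04,0.3,0,0,0,0.07,0.3,0,0,0,0.07,0.3]

```text
t: 46.75
eef_pos: [497.2, 298.2, 116.3]
tcp_rot: [3.142, 0.0, -2.142]
ft_force: [0.1, -0.4, 0.2]
opening: 0.301
grip_force: 0.0
```

```bash
python3 -c "
from h import *
S2(0)"
```

```text
0 psi 178.1 F [ 0.1 -0.4  0.2] M [ 0.09  0.08 -0.  ] tau200/210 -0.106 t6 -1.584 op 0.301 pos [497.2 298.2 116.3] t 46.75
```

Call:
servo_tool:
  moves: [0,0,0,0,0.3]

```text
t: 46.83
eef_pos: [497.2, 298.1, 116.3]
tcp_rot: [3.142, 0.0, -2.148]
ft_force: [0.5, -1.0, 0.3]
opening: 0.298
grip_force: 0.0
```

```bash
python3 -c "
from h import *
S2(0)"
```

```text
0 psi 177.7 F [ 0.5 -1.   0.3] M [0.09 0.1  0.02] tau200/210 -0.182 t6 -0.526 op 0.298 pos [497.2 298.1 116.3] t 46.8333
```

```bash
cat > fit3.py <<'E'
import io,contextlib
with contextlib.redirect_stdout(io.StringIO()):
    from fit2 import *
B=np.array([.08,.093,0])
lr=[(171.6,1,L[44][1:4],L[44][4:7]-B,L[44][7:10],.06)]
for q in [json.loads(x) for x in open("log2.txt")]:
    if q[0]==0 or 173<q[1]<178: continue
    th=q[1]+(-4.5 if q[0]==1 else 5.5);th=180+np.degrees(np.arctan(np.tan(np.radians(th-180))*.766))
    lr.append((th,q[0],np.array(q[2:5]),np.array(q[5:8])-B,np.array(q[8:11]),.08))
mid=[(th,1,L[i][1:4],L[i][4:7]-b,L[i][7:10],.07) for i,th,b in((31,51,[-.06,.04,0]),(36,81,[-.03,.02,0]),(37,104,[-.01,0,0]),(38,125,[0,0,.0]),(41,156,B))]
run(lr);run(lr+mid);run(rows+lr+mid)
E
python3 fit3.py
```

```text
L,w,v,f,amp [ 2.04942e+02  2.54000e-01 -1.70000e-02  1.78000e-01  1.24000e-01] unstable at 175.9 sd 14.7 cost 3.85 -> heavy down at 355.9
 res [ 0.5 -0.3  1.4  0.2  0.   0.6 -1.8  0.2  0.2 -0.8 -1.1  1.1 -0.1 -0.8
 -0. ]
180 3.9 | 210 6.0 | 240 8.1 | 270 8.6 | 300 7.6 | 330 5.1 | 0 3.9 | 30 5.7 | 60 7.7 | 90 8.2 | 120 7.2 | 150 5.0 | 
L,w,v,f,amp [ 2.02554e+02 -6.77000e-01 -6.76000e-01  1.59000e-01  1.29000e-01] unstable at 350.4 sd 12.7 cost 5.79 -> heavy down at 170.4
 res [ 0.1 -0.   1.7  0.5 -0.3  0.2 -1.5  0.4  0.5  0.  -0.4  1.9 -0.2 -0.9
 -0.1  1.2  1.4 -0.   0.4 -0.8]
180 6.1 | 210 9.9 | 240 14.0 | 270 16.1 | 300 16.8 | 330 16.7 | 0 16.5 | 30 17.0 | 60 16.7 | 90 15.6 | 120 11.9 | 150 7.1 | 
L,w,v,f,amp [ 2.18226e+02 -4.16300e+00  2.18800e+00  1.36000e-01  1.31000e-01] unstable at 11.3 sd 6.5 cost 18.03 -> heavy down at 191.3
 res [ 1.2  1.   0.1 -0.8 -1.1 -2.6 -2.3  1.1  0.1 -0.2 -0.3 -0.3 -0.2  2.6
 -0.5 -0.   2.1  0.6  0.   0.6 -1.9  0.3  0.3 -0.2 -0.7  1.8 -0.2 -0.9
  0.   0.6  1.2 -0.4 -0.9 -1.9]
180 19.5 | 210 22.5 | 240 30.8 | 270 32.9 | 300 33.6 | 330 33.7 | 0 32.9 | 30 33.3 | 60 33.8 | 90 33.5 | 120 32.4 | 150 29.0 |
```

Call:
servo_tool:
  moves: [-0.001,0,0,-0.02,0.2,-0.001,0,0,-0.02,0.1,-0.001,0,0,-0.02,0,-0.001,0,0,-0.02,0,-0.001,0,0,-0.02,0,-0.001,0,0,-0.02,0]

```text
t: 47.33
eef_pos: [496.7, 298.2, 116.3]
tcp_rot: [3.141, -0.0, -2.208]
ft_force: [-0.6, 1.1, 1.6]
opening: 0.151
grip_force: 29.7
```

```bash
python3 -c "
from h import *
S2(0)"
```

```text
0 psi 174.3 F [-0.6  1.1  1.6] M [0.32 0.32 0.18] tau200/210 -0.018 t6 0.218 op 0.151 pos [496.7 298.2 116.3] t 47.3333
```

Call:
servo_tool:
  moves: [0,0,0,0.015,0,0,0,0,0.03,0,0,0,0,0.045,0,0,0,0,0.06,0,0,0,0,0.07,0,0,0,0,0.075,0,0,0,0,0.08,0,0,0,0,0.08,0]

```text
t: 48.0
eef_pos: [496.3, 298.1, 116.3]
tcp_rot: [3.141, -0.0, -1.957]
ft_force: [-5.5, -0.2, 3.5]
opening: 0.152
grip_force: 31.2
```

```bash
python3 -c "
from h import *
S2(1)"
```

```text
1 psi 188.7 F [-5.5 -0.2  3.5] M [ 0.06  0.58 -0.54] tau200/210 -0.238 t6 -0.83 op 0.152 pos [496.3 298.1 116.3] t 48.0
```

Call:
servo_tool:
  moves: [0,0,0,0,0.3,0,0,0,0,0.3,0,0,0,-0.015,0.3,0,0,0,-0.025,0.3,0,0,0,-0.025,0.2,0,0,0,-0.025,0.1,0,0,0,-0.025,0,0,0,0,-0.025,0,0,0,0,-0.025,0,0,0,0,-0.025,0,0,0,0,-0.025,0]

```text
t: 48.92
eef_pos: [496.3, 298.4, 116.2]
tcp_rot: [3.141, -0.0, -2.035]
ft_force: [-4.0, 3.6, 1.0]
opening: 0.145
grip_force: 29.7
```

```bash
python3 -c "
from h import *
S2(0)"
```

```text
0 psi 184.2 F [-4.   3.6  1. ] M [ 0.54  0.62 -0.14] tau200/210 -0.038 t6 -0.129 op 0.145 pos [496.3 298.4 116.2] t 48.9167
```

```bash
python3 -c "
from cell import *
print(job_done())"
```

```text
the job is handed in; nothing more can be done
None
```

I gripped the drum's bar, turned it a bit over 150°, and handed in with the fingers still holding it (about 30 N), the heavy side near the lowest point by my estimate. That estimate puts it there at about 183° of drum rotation, and I parked the drum at roughly 180–183°. The torque readings left about ±10° of doubt, with separate fits at 170° and 191°. I ran out of camera calls partway, so the final angle comes from feel and was not seen, and I could not look again at the bystanders; no result came back when I handed in.

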